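# Comb the washed stirring rods straight and rack them to dry

## Robot

A 6-joint arm with a two-finger parallel gripper is mounted at the origin on the work surface. World frame = base frame: x ahead of the robot, y to its left, z up, the work surface at z = 0. Lengths are in m, angles in rad, forces in N, time in s.
With the tool pointing down it reaches from about 0.4 to 0.825 m from the base axis. Payload 7 kg.
Tool frame: the origin (TCP) lies between the finger pads; the fingertips stand 11 mm ahead of it and the grasp point (between the pads) lies 8 mm behind it (arm.tips_ahead is the distance from the TCP to the fingertips, in m); z points along the fingers, x is the direction in which the jaws open and shut, and the axes are right-handed (so a half turn about z gives the same grasp; the last joint's range is limited). The gripper opens to 88 mm and grips with 3 to 60 N. Pads are 19 mm wide; open, the fingers measure 130 mm over their backs; the gripper's body (78 mm by 193 mm) begins 47 mm behind the grasp point.
Start: joints at [1.481, 0.359, 0.012, 0, -1.224, -0.288], TCP at [0.249, 0.627, 0.238] pointing down, gripper open.
Joint ranges: [-3.07, 3.07], [-1.43, 2.12], [-1.02, 1.25], [-3.03, 1.67], [-3.05, -0], [-3.03, 3.03]. Speed limits (rad/s): [2.39, 2.39, 3.01, 3.14, 3.14, 3.14].

## Interface

Orientations are given as [roll, pitch, yaw] about the fixed x, y, z axes, in that order (R = Rz(yaw) Ry(pitch) Rx(roll)).
In Python, from station import arm, optics, finder gives the robot as it stands. The module is installed in compiled form; this text tells all that it offers.
- The arm moves only by the tool apply_moves, never from a script. Its argument "increments" is one flat list of numbers, 6 for each row, row after row: the shift along the world's x, y, z in m, then the turn, a rotation vector about the world's x, y, z in rad. In form: [tx, ty, tz, rx, ry, rz, tx, ty, tz, rx, ry, rz, ...]. A call has 1 to 20 rows; each row shifts and turns the pose as measured when the row begins; what a row does not reach is not made up. A row lasts 1/12 s, in which the tool goes at most 41.7 mm and 7.16 degrees, less where a joint would pass 70% of its speed; a pose out of reach is approached as far as the arm can. A call with a gripper value outside its range is refused whole. "hand" is the closure, from 0 (fully open) to 1 (shut), set as the call begins (left out, the last holds). The fingers move at their own pace and stop on an object; "force" is the grip in N (left out, the last holds). Time passes only in rows, so rows that do not move let the fingers close. It gives the time, the measured TCP pose, the force and the opening at its end, in the units of the state.
- arm.get_state(): the state, without advancing time (a new reading comes with each control period).
- optics.grab_frame(name): name is "side" or "top" or "wrist"; returns the picture (480x640x3 uint8, red, green, blue); there is no depth.
- optics.camera_model(name): a dict with "fx", "fy", "cx", "cy" (pixels), "world_to_cam" (4x4, takes a point from world to camera coordinates); the wrist camera has in their place "T_tool_cam" (4x4, takes a point from camera to tool coordinates, whose origin is the TCP and whose axes are the tool frame's). Camera axes: x right, y up, looking along -z (the intrinsics and any distortion apply to the point x, -y, -z); pixel columns grow to the right and rows downward; lengths in m; the calibration is good to about 2 mm. A picture is of the moment at which its call begins: read the wrist's pose just before it. camera_model takes no time and is no camera call.
- arm.job_done(): hands the job in, once; it reports no verdict.
Trained networks look in the newest picture that a camera, given by its name, has taken for a name from the list of things; names that differ only in an ending like _2 or _b are one class to them, and where a whole thing is asked for, a point or a joint stands for the part that bears it (a point fixed in the world has none). Each returns a list of dicts, best first, with "conf" (0 to 1); they miss things now and then, are a little off and sometimes report something else, mostly with a low value. They report only what shows in the picture. A call takes as long as a camera call. They do not tell look-alikes from the thing itself.
- finder.find_in(camera, name): "box" ([left, top, right, bottom] in pixels, round what is visible of it).
- finder.landmark_of(camera, name): "point" ([column, row] in pixels: a listed point, or the origin of a listed thing).
The state is a dict: "t": time; "q": joint angles; "qd": joint speeds; "joint_efforts": joint torques, N m; "eef_pos": TCP position; "ee_rot": TCP orientation; "force": force on the tool from outside, world axes, zero at the start; "moment": the same for the moment, N m; "width": finger opening in m.
Only numpy, scipy, OpenCV 4.12 (cv2) and the standard library are available. Lean on these libraries where they do the work, as an engineer would, in place of code of your own. Each camera call takes 0.05 s, during which the arm holds its last target. There are 200 camera calls.

## Task

Take the rake from its rest and comb it through the tray until every stirring rod has dropped into a groove. Put the rake back upright on the saddles of its rest, and move all the rods from the tray to the drying rack, each lying level across both notched plates in a notch of its own. Straighten the rods with the rake only: never grip a rod that lies crosswise on top of the tray; leave the bottle, beaker and mouse where they stand.

Things in the scene. Friction and masses are not known exactly. Their poses are not given: they have to be found in the camera images.
- tray: fixed open grey tray, 150 (its x) x 342 (its y) x 40 mm high, walls 8 mm; origin at the middle of its underside, on the table. Six grooves run along the tray's x at its y = -90, -54, -18, 18, 54, 90 mm, each 14 mm wide and 11 mm deep between flat lands whose tops are 20 mm up; plain lands fill |y| = 97 to 163 mm. Walls rise 20 mm above the lands; smooth. Stands left or right.
- tray_middle (a point): point on the tray's centre at land height (20 mm up), axes as the tray's. A rod in a groove has its axis 5 mm below this height and stands 1 mm proud of the lands; one lying on the lands has it 6 mm above. A finger channel (x = -20 to 20 mm, floor 4 mm above the table) crosses all grooves along y, so a seated rod can be gripped at its middle from above.
- rake: loose steel rake, 0.2 kg, upright on its rest at the start: bar 150 (its y) x 16 (its x) x 14 mm, 7 round tines 6 mm thick from y = -48 to 48 mm below it, upright black grip 16 (x) x 40 (y) mm on top. Origin in the middle of the line of tine tips, z up: tines 0 to 32, bar 32 to 46, grip 46 to 100 mm.
- rake_grip (a point): point on the rake's grip 79 mm above the tine tips. With the bar along the grooves, tips 2 to 5 mm above the lands, drawing the rake slowly across the grooves (along the tray's y) turns loose rods parallel and rolls them into the next free groove; it passes over seated rods.
- rest: fixed aluminium rake rest: base 60 (its x) x 160 (its y) x 8 mm with two posts at y = -65 and 65 mm, each 32 (x) x 14 (y) mm, their tops (saddles) 60 mm above the table; on each, two lips 8 mm high and 24 mm apart inside, across x; the rake's bar lies between them. Origin at the middle of its underside.
- rest_seat (a point): point midway between the rest's two saddles, at their height, 60 mm above the table; axes as the rest's. With the rake home its origin is 32 mm below this point, its bar along the rest's y (either way round), its tines hanging between the posts (116 mm apart inside).
- rack: fixed white drying rack: base 142 (its x) x 270 (its y) x 8 mm, two upright plates at x = -36 and 36 mm, 8 mm thick, 260 mm long in y, each with six notches at y = -100, -60, -20, 20, 60, 100 mm, 20 mm wide, 12 mm deep, floors 60 mm above the table. Origin at the middle of its underside. Stands left or right, the tray on the other side.
- rack_middle (a point): the rack's centre, 66 mm above the table, the height of the axis of a rod lying in the notches; axes as the rack's. A racked rod lies along the rack's x across both plates, between teeth whose tops are 72 mm up. Rails 6 mm thick at x = -68 and 68 mm, their tops 76 mm up, run along y past the rods' ends (130 mm apart inside).
- rod1: plain steel stirring rod: a round bar 120 mm long, 12 mm in diameter, with round ends, about 50 g, polished; origin at its middle on its axis, x along the rod. Three to five of the five rods are present; an absent one always reads None. At the start it lies askew (0.3 to 0.5 rad off the grooves, either way) on the tray's lands.
- rod2: plain steel stirring rod: a round bar 120 mm long, 12 mm in diameter, with round ends, about 50 g, polished; origin at its middle on its axis, x along the rod. Three to five of the five rods are present; an absent one always reads None. At the start it lies askew (0.3 to 0.5 rad off the grooves, either way) on the tray's lands.
- rod3: plain steel stirring rod: a round bar 120 mm long, 12 mm in diameter, with round ends, about 50 g, polished; origin at its middle on its axis, x along the rod. Three to five of the five rods are present; an absent one always reads None. At the start it lies askew (0.3 to 0.5 rad off the grooves, either way) on the tray's lands.
- rod4: plain steel stirring rod: a round bar 120 mm long, 12 mm in diameter, with round ends, about 50 g, polished; origin at its middle on its axis, x along the rod. Three to five of the five rods are present; an absent one always reads None. At the start it lies askew (0.3 to 0.5 rad off the grooves, either way) on the tray's lands.
- rod5: plain steel stirring rod: a round bar 120 mm long, 12 mm in diameter, with round ends, about 50 g, polished; origin at its middle on its axis, x along the rod. Three to five of the five rods are present; an absent one always reads None. At the start it lies askew (0.3 to 0.5 rad off the grooves, either way) on the tray's lands.
- bottle: bystander, loose: a bottle 60 mm in diameter and 160 mm high; origin at the middle of its underside.
- beaker: bystander, loose: a clear beaker 70 mm in diameter and 90 mm high; origin at the middle of its underside.
- mouse: bystander, loose: a black computer mouse 100 x 60 x 32 mm on a 3 mm fixed blue mat; origin at the middle of its underside.
Mind the look-alikes: they are no part of the job. There is more than one size of the rake; the one meant has the size given above.

How it is judged:
On the way, in this order (a step that is already met when the one before it is completed fails the run):
1. the rake, held, is down among the rods in the tray (contact force between the fingers and rake above 2 N and x of rake in the frame of tray between -0.06 and 0.06 m and y of rake in the frame of tray between -0.163 and 0.163 m and z of rake in the frame of tray below 0.034 m), for 0.1 s.
2. every rod present lies in a groove of the tray, with the rake still in hand (contact force between the fingers and rake above 2 N and z of rod1 in the frame of tray between 0.009 and 0.0195 m and angle between the x axis of each of rod1, rod2, rod3, rod4, rod5 and the x axis of tray, either way round below 0.12 rad and x of rod1 in the frame of tray between -0.02 and 0.02 m and y of rod1 in the frame of tray between -0.1 and 0.1 m and z of rod2 in the frame of tray between 0.009 and 0.0195 m and x of rod2 in the frame of tray between -0.02 and 0.02 m and y of rod2 in the frame of tray between -0.1 and 0.1 m and z of rod3 in the frame of tray between 0.009 and 0.0195 m and x of rod3 in the frame of tray between -0.02 and 0.02 m and y of rod3 in the frame of tray between -0.1 and 0.1 m and z of rod4 in the frame of tray between 0.009 and 0.0195 m and x of rod4 in the frame of tray between -0.02 and 0.02 m and y of rod4 in the frame of tray between -0.1 and 0.1 m and z of rod5 in the frame of tray between 0.009 and 0.0195 m and x of rod5 in the frame of tray between -0.02 and 0.02 m and y of rod5 in the frame of tray between -0.1 and 0.1 m), for 0.2 s.
At the end, for the whole second after the job is handed in: Every rod present rests across both rack plates in a notch (axis 60 to 71 mm up, within 0.15 rad of the rack's x, its middle within 18 mm of the centre line), and the rake rests upright on its saddles (within 8 mm across and 11 mm along, tilt under 0.12 rad, yaw within 0.15 rad) (z of rake in the frame of rest_seat between -0.036 and -0.027 m and x of rake in the frame of rest_seat between -0.008 and 0.008 m and y of rake in the frame of rest_seat between -0.011 and 0.011 m and angle between the y axis of rake and the y axis of rest_seat, either way round below 0.15 rad and angle between rake's own z axis and vertical below 0.12 rad and linear speed of each of rake, rod1, rod2, rod3, rod4, rod5 below 0.02 m/s and z of rod1 in the frame of rack between 0.06 and 0.071 m and angle between the x axis of each of rod1, rod2, rod3, rod4, rod5 and the x axis of rack, either way round below 0.15 rad and x of rod1 in the frame of rack between -0.018 and 0.018 m and y of rod1 in the frame of rack between -0.11 and 0.11 m and z of rod2 in the frame of rack between 0.06 and 0.071 m and x of rod2 in the frame of rack between -0.018 and 0.018 m and y of rod2 in the frame of rack between -0.11 and 0.11 m and z of rod3 in the frame of rack between 0.06 and 0.071 m and x of rod3 in the frame of rack between -0.018 and 0.018 m and y of rod3 in the frame of rack between -0.11 and 0.11 m and z of rod4 in the frame of rack between 0.06 and 0.071 m and x of rod4 in the frame of rack between -0.018 and 0.018 m and y of rod4 in the frame of rack between -0.11 and 0.11 m and z of rod5 in the frame of rack between 0.06 and 0.071 m and x of rod5 in the frame of rack between -0.018 and 0.018 m and y of rod5 in the frame of rack between -0.11 and 0.11 m); the robot touches nothing.
It fails at once if a rod gripped or pushed by the fingers while it lies crosswise on top of the tray's lands ((contact force between the fingers and rod1 above 2 N and z of rod1 in the frame of tray between 0.021 and 0.032 m and angle between the x axis of rod1 and the x axis of tray, either way round above 0.2 rad and x of rod1 in the frame of tray between -0.06 and 0.06 m and y of rod1 in the frame of tray between -0.158 and 0.158 m) or (contact force between the fingers and rod2 above 2 N and z of rod2 in the frame of tray between 0.021 and 0.032 m and angle between the x axis of rod2 and the x axis of tray, either way round above 0.2 rad and x of rod2 in the frame of tray between -0.06 and 0.06 m and y of rod2 in the frame of tray between -0.158 and 0.158 m) or (contact force between the fingers and rod3 above 2 N and z of rod3 in the frame of tray between 0.021 and 0.032 m and angle between the x axis of rod3 and the x axis of tray, either way round above 0.2 rad and x of rod3 in the frame of tray between -0.06 and 0.06 m and y of rod3 in the frame of tray between -0.158 and 0.158 m) or (contact force between the fingers and rod4 above 2 N and z of rod4 in the frame of tray between 0.021 and 0.032 m and angle between the x axis of rod4 and the x axis of tray, either way round above 0.2 rad and x of rod4 in the frame of tray between -0.06 and 0.06 m and y of rod4 in the frame of tray between -0.158 and 0.158 m) or (contact force between the fingers and rod5 above 2 N and z of rod5 in the frame of tray between 0.021 and 0.032 m and angle between the x axis of rod5 and the x axis of tray, either way round above 0.2 rad and x of rod5 in the frame of tray between -0.06 and 0.06 m and y of rod5 in the frame of tray between -0.158 and 0.158 m)).
It fails at once if the bottle, beaker or mouse moved by more than 30 mm (distance of any of bottle, beaker, mouse from where it was at the start of the episode above 0.03 m).
Of rod1, rod2, rod3, rod4, rod5 only 3 to 5 are there at a start; the rules pass over those that are not, and their reading is None.
At some moment in a run one of rod1, rod2, rod3, rod4, rod5 may be knocked a few centimetres aside while the robot is not near it.
Once in a run the grip may slacken for a moment while it holds something.
It also fails if it takes over 210 s, if anything falls off the work surface, if the arm or the gripper's body presses on something with over 40 N, if the wrist force passes 120 N, or if a joint passes its speed limit or range.

## Working session

There is one attempt and no reset: what is moved stays moved. The work goes in short steps, Python scripts to look and compute and a tool call to move; the robot and the scene stay as the last step left them, time stands still between calls to the robot, and variables do not carry over. Pictures are saved under pics/ and viewed, about 12 in all and at most 16, crops included, and the job is handed in when it is done.

Besides the shell and the picture viewer there is one more tool, called after "Emit:" as name(argument=value, ...) on one line, values as JSON. apply_moves: Moves the arm, as the interface text tells. Its arguments: {"type":"object","properties":{"increments":{"type":"array"},"hand":{"type":"number"},"force":{"type":"number"}},"required":["increments"]}

```bash
mkdir -p pics; cat > h.py <<'E'
import numpy as np, cv2
from station import arm, optics, finder
from scipy.spatial.transform import Rotation as R
def cam(name):
    m=optics.camera_model(name)
    if 'world_to_cam' in m: W=np.array(m['world_to_cam'])
    else:
        s=arm.get_state(); T=np.eye(4); T[:3,:3]=R.from_euler('xyz',s['ee_rot']).as_matrix() ; T[:3,3]=s['eef_pos']
        W=np.linalg.inv(T@np.array(m['T_tool_cam']))
    return m,W
def proj(mw,p):
    m,W=mw; c=W[:3,:3]@np.array(p,float)+W[:3,3]
    return np.array([m['fx']*c[0]/-c[2]+m['cx'], m['fy']*(-c[1])/-c[2]+m['cy']])
def unproj(mw,uv,z):
    m,W=mw; d=np.array([(uv[0]-m['cx'])/m['fx'],-(uv[1]-m['cy'])/m['fy'],-1.])
    Ri=W[:3,:3].T; o=-Ri@W[:3,3]; d=Ri@d
    return o+d*(z-o[2])/d[2]
def save(name,fn): 
    mw=cam(name); im=np.array(optics.grab_frame(name)); cv2.imwrite('pics/'+fn,im[:,:,::-1]); return mw,im
E
python3 - <<'E'
from h import *
print(arm.get_state(), arm.tips_ahead)
for n in('top','side'):
    mw,im=save(n,n+'0.png'); print(n,{k:v for k,v in mw[0].items()})
    for t,z in [('tray',0),('tray_middle',.02),('rake',.028),('rake_grip',.107),('rest',0),('rest_seat',.06),('rack',0),('rack_middle',.066),('rod1',.026),('bottle',0),('beaker',0),('mouse',0)]:
        L=finder.landmark_of(n,t)
        for d in L[:6]: print(n,t,round(d['conf'],2),np.round(d['point'],1),np.round(unproj(mw,d['point'],z)[:2],3))
a=[cv2.imread(f'pics/{n}0.png') for n in('top','side')]
E
```

```text
{'t': 0.0, 'q': array([ 1.48106714e+00,  3.59385217e-01,  1.10616715e-02, -3.50224184e-04,
       -1.22406136e+00, -2.88080289e-01]), 'qd': array([-0.00194932,  0.00091081,  0.00233302, -0.00096435,  0.00105392,
        0.00102259]), 'joint_efforts': array([ 3.70185335e-04, -5.82723391e+01,  2.93047625e+01,  6.99716985e+00,
        6.90389556e-03, -1.56794044e-04]), 'eef_pos': array([0.24886114, 0.62695715, 0.23662494]), 'ee_rot': array([-3.14145694e+00, -1.61665812e-03, -1.94872519e+00]), 'force': array([0.38316062, 0.24059535, 0.49214374]), 'moment': array([0.01344537, 0.0157292 , 0.0060101 ]), 'width': 0.08753065904043465} 0.011
top {'fx': 571.708167216318, 'fy': 571.708167216318, 'cx': 327.9043390197068, 'cy': 236.7031916191919, 'world_to_cam': array([[ 0.0249004 , -0.99967659,  0.00516644, -0.03212248],
       [ 0.99312376,  0.02532788,  0.11429652, -0.56862936],
       [-0.11439041,  0.00228488,  0.99343325, -1.24029976],
       [ 0.        ,  0.        ,  0.        ,  1.        ]])}
top tray 0.9 [393.2 267.8] [ 0.506 -0.168]
top tray_middle 0.68 [390.4 271.7] [ 0.496 -0.159]
t
[... 1650 characters left out ...]
e rake_grip 0.57 [418.3 194.8] [0.862 0.058]
side rest 0.92 [373.1 256.4] [ 0.673 -0.021]
side rest_seat 0.59 [375.5 237.7] [ 0.682 -0.01 ]
side rack 0.77 [289.1 227.9] [0.505 0.197]
side rack 0.62 [349.6 209.9] [0.712 0.197]
side rack_middle 0.95 [289.3 214. ] [0.501 0.183]
side rack_middle 0.58 [351.1 317.8] [ 0.475 -0.249]
side rack_middle 0.22 [372.7 255.6] [ 0.634 -0.077]
side rack_middle 0.19 [290.5 229.2] [0.476 0.119]
side rod1 0.74 [353.5 320.5] [ 0.495 -0.23 ]
side rod1 0.65 [359.6 328.2] [ 0.497 -0.259]
side rod1 0.64 [343.1 310.7] [ 0.486 -0.189]
side bottle 0.81 [323.5 192.5] [0.677 0.313]
side beaker 0.85 [350.9 214.4] [0.705 0.176]
side mouse 0.82 [438.2 316.3] [ 0.713 -0.292]
```

View pics/top0.png

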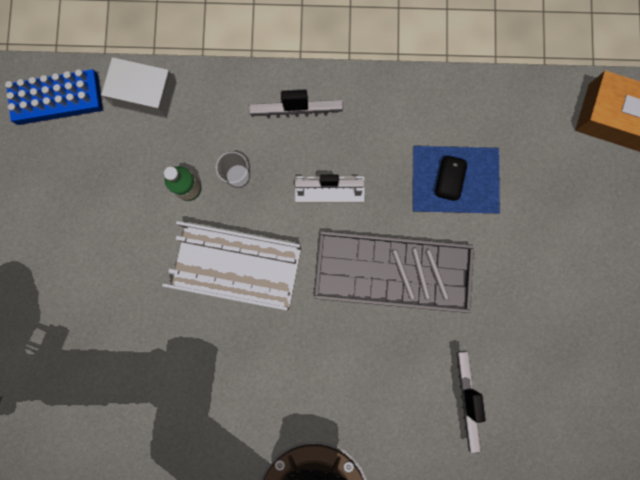

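View pics/side0.png

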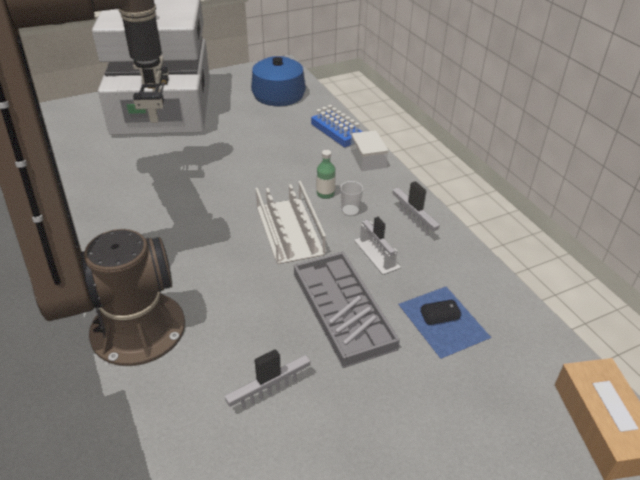

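The rake candidates in the top view are at (328,183) on the rest, at (295,102) behind it, and at (470,400) near the base. Only the first one fits: its bar is about 69 px (0.14–0.15 m), while the other two are about 93–100 px (about 0.2 m) and stand on the table. Next I'll take a wrist view of the rest and tray.

Emit:
apply_moves(increments=[0.0165,-0.0355,0.009,0,0,-0.06,0.0165,-0.0355,0.009,0,0,-0.06,0.0165,-0.0355,0.009,0,0,-0.06,0.0165,-0.0355,0.009,0,0,-0.06,0.0165,-0.0355,0.009,0,0,-0.06,0.0165,-0.0355,0.009,0,0,-0.06,0.0165,-0.0355,0.009,0,0,-0.06,0.0165,-0.0355,0.009,0,0,-0.06,0.0165,-0.0355,0.009,0,0,-0.06,0.0165,-0.0355,0.009,0,0,-0.06,0.0165,-0.0355,0.009,0,0,-0.06,0.0165,-0.0355,0.009,0,0,-0.06,0.0165,-0.0355,0.009,0,0,-0.06,0.0165,-0.0355,0.009,0,0,-0.06,0.0165,-0.0355,0.009,0,0,-0.06,0.0165,-0.0355,0.009,0,0,-0.06,0.0165,-0.0355,0.009,0,0,-0.06,0.0165,-0.0355,0.009,0,0,-0.06,0.0165,-0.0355,0.009,0,0,-0.06,0.0165,-0.0355,0.009,0,0,-0.06])

```text
t: 2.97
eef_pos: [0.5781, -0.1069, 0.424]
ee_rot: [3.14, 0.007, 3.09]
force: [1.0, 0.5, 1.0]
width: 0.0878
```

```bash
python3 - <<'E'
from h import *
s=arm.get_state(); print(s['eef_pos'],s['ee_rot'],s['q'])
mw,im=save('wrist','w0.png'); print(mw[0],mw[1])
for t,z in [('tray_middle',.02),('rake',.028),('rake_grip',.107),('rest_seat',.06),('rod1',.026)]:
    for d in finder.landmark_of('wrist',t)[:4]: print(t,round(d['conf'],2),np.round(d['point'],1),np.round(unproj(mw,d['point'],z)[:2],3))
E
```

```text
[ 0.57810547 -0.10692639  0.42401552] [3.13978638 0.00730191 3.089629  ] [ 1.49224831e-01  1.49211684e-01  1.43582585e-01 -3.10707622e-04
 -1.55765164e+00 -2.01178969e-01]
{'fx': 334.8159258581693, 'fy': 334.8159258581693, 'cx': 324.2145431312138, 'cy': 241.38146436266732, 'T_tool_cam': array([[ 9.99999831e-01,  5.81491589e-04, -2.16634796e-05,
         8.88978516e-07],
       [ 5.53814670e-04, -9.62508832e-01, -2.71249776e-01,
        -7.27729340e-02],
       [-1.78580754e-04,  2.71249718e-01, -9.62508991e-01,
        -1.46941128e-01],
       [ 0.00000000e+00,  0.00000000e+00,  0.00000000e+00,
         1.00000000e+00]])} [[-0.99859596  0.05249169 -0.00712227  0.58593967]
 [-0.0485575  -0.96079211 -0.27298479  0.01090026]
 [-0.02117246 -0.27225567  0.96199198 -0.58594274]
 [ 0.          0.          0.          1.        ]]
tray_middle 0.76 [377. 153.] [ 0.494 -0.165]
tray_middle 0.22 [260.3 268.1] [0.7   0.019]
rake 0.8 [265.8 253.4] [ 0.686 -0.01 ]
rake 0.74 [178.6 292.2] [0.847 0.054]
rake 0.57 [555.1  34.6] [ 0.24  -0.316]
rake_grip 0.95 [611.5   3.3] [ 0.226 -0.326]
rake_grip 0.88 [150.1 318.1] [0.859 0.061]
rake_grip 0.64 [256.9 266.6] [ 0.685 -0.015]
rest_seat 0.9 [262. 255.] [ 0.686 -0.018]
rest_seat 0.2 [376.9 113.6] [ 0.499 -0.221]
rod1 0.94 [379.3 142.9] [ 0.491 -0.181]
rod1 0.75 [376.3  90.5] [ 0.495 -0.256]
rod1 0.68 [374.9 114. ] [ 0.497 -0.223]
```

View pics/w0.png

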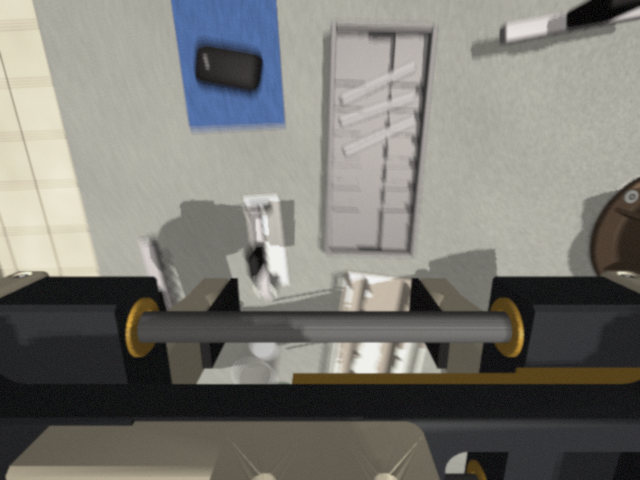

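```bash
cat > fit.py <<'E'
from h import *
from scipy.optimize import minimize, differential_evolution
def rect(a,b,z): return [((-a,-b,z),(a,-b,z)),((a,-b,z),(a,b,z)),((a,b,z),(-a,b,z)),((-a,b,z),(-a,-b,z))]
TRAY=rect(.075,.171,.04)+rect(.067,.163,.04)+[((x,-.163,.02),(x,.163,.02)) for x in(-.02,.02)]
REST=rect(.03,.08,.008)
RACK=[((x,-.13,z),(x,.13,z)) for x,z in((-.071,.076),(-.065,.076),(.065,.076),(.071,.076))]+[((-.071,y,.008),(.071,y,.008)) for y in(-.135,.135)]
def T(p,P): c,s=np.cos(p[2]),np.sin(p[2]); return np.array([p[0]+c*P[0]-s*P[1],p[1]+s*P[0]+c*P[1],P[2]])
def score(p,L,views):
    tot=0
    for mw,gx,gy in views:
        for a,b in L:
            A,B=proj(mw,T(p,a)),proj(mw,T(p,b)); n=B-A; n=np.array([-n[1],n[0]])/np.hypot(*n)
            t=np.linspace(.03,.97,50)[:,None]; q=(A+t*(B-A)).astype(np.float32)
            g=[cv2.remap(G,q[:,0].copy(),q[:,1].copy(),cv2.INTER_LINEAR)[:,0] for G in(gx,gy)]
            tot+=np.minimum(np.abs(g[0]*n[0]+g[1]*n[1]),25).mean()
    return -tot
def views(ims,s):
    o=[]
    for mw,im in ims:
        g=cv2.GaussianBlur(cv2.cvtColor(im,cv2.COLOR_RGB2GRAY).astype(np.float32),(0,0),s)
        o.append((mw,cv2.Sobel(g,cv2.CV_32F,1,0,scale=.25),cv2.Sobel(g,cv2.CV_32F,0,1,scale=.25)))
    return o
def fit(L,p0,ims,d=.015,dy=.12):
    b=[(p0[0]-d,p0[0]+d),(p0[1]-d,p0[1]+d),(p0[2]-dy,p0[2]+dy)]
    r=differential_evolution(score,b,args=(L,views(ims,1.2)),seed=1,maxiter=40,popsize=10,polish=False)
    r=minimize(score,r.x,args=(L,views(ims,.7)),method='Nelder-Mead',options=dict(initial_simplex=r.x+np.array([[0,0,0],[.002,0,0],[0,.002,0],[0,0,.01]])))
    return r.x,r.fun
def draw(img,mw,p,L,k,o,col=(0,255,0)):
    for a,b in L:
        A,B=[(proj(mw,T(p,q))-o)*k for q in(a,b)]; cv2.line(img,tuple(int(v) for v in A),tuple(int(v) for v in B),col,1)
E
cat > f1.py <<'E'
from fit import *
S=[(cam(n),cv2.imread(f'pics/{n}0.png')[:,:,::-1].copy()) for n in('top','side')]
P={}
for nm,L,p0 in(('tray',TRAY,(.498,-.165,-.05)),('rest',REST,(.686,-.013,-.03)),('rack',RACK,(.50,.19,-.1))):
    for k in ([0],[1],[0,1]): x,f=fit(L,p0,[S[i] for i in k]); print(nm,k,np.round(x,4),round(f,1))
    P[nm]=(x,L)
np.save('P.npy',np.array([P[n][0] for n in('tray','rest','rack')]))
o=np.array([160,165]); mw,im=S[0]
c=cv2.resize(im[165:315,160:480,::-1],None,fx=2.5,fy=2.5,interpolation=cv2.INTER_CUBIC)
for x,L in P.values(): draw(c,mw,x,L,2.5,o)
cv2.imwrite('pics/fit0.png',c)
E
python3 f1.py
```

```text
tray [0] [ 0.5019 -0.1604 -0.0661] -200.5
tray [1] [ 0.4884 -0.1698 -0.0684] -193.4
tray [0, 1] [ 0.5006 -0.1687 -0.0682] -317.5
rest [0] [ 0.6847 -0.0184  0.0233] -91.4
rest [1] [ 6.875e-01 -1.750e-02  2.000e-04] -70.3
rest [0, 1] [ 0.6849 -0.0184  0.0239] -158.6
rack [0] [ 0.4963  0.1868 -0.1656] -110.6
rack [1] [ 0.4868  0.1872 -0.2141] -110.5
rack [0, 1] [ 0.5096  0.1849 -0.1636] -213.0
```

View pics/fit0.png

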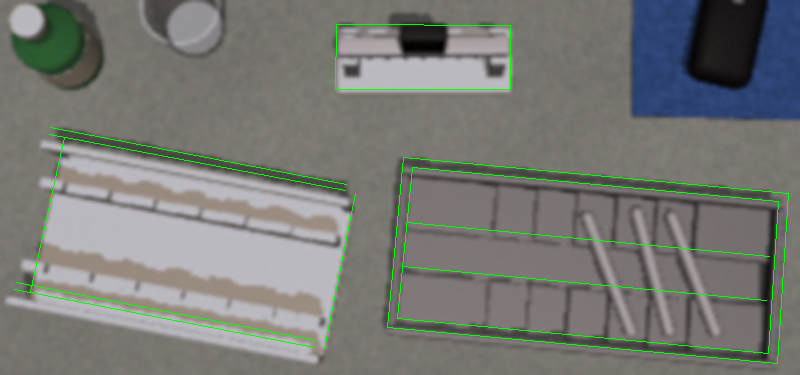

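```bash
cat > fit2.py <<'E'
from fit import *
def smp(g,q): q=q.astype(np.float32); return cv2.remap(g,q[:,0].copy(),q[:,1].copy(),cv2.INTER_LINEAR,borderMode=cv2.BORDER_REPLICATE)[:,0]
t=np.linspace(.04,.96,40)
def terms(kind):
    o=[] # (center pts, [reference pts], sign, clip)
    def seg(a,b): a,b=np.array(a,float),np.array(b,float); return a+t[:,None]*(b-a)
    if kind=='tray':
        for (a,b) in rect(.071,.167,.04):
            c=seg(a,b); m=(np.array(a)+b)/2; d=m*[1,1,0]; d=d/np.linalg.norm(d)
            o.append((c,[c+.013*d-[0,0,.04]],-1)); o.append((c,[c-.010*d],-1))
        for y in(-.09,-.054,-.018,.018,.054,.09):
            for x0,x1 in((-.066,-.022),(.022,.066)):
                for e,s in((.007,1),(-.007,-1)):
                    c=seg((x0,y+e,.02),(x1,y+e,.02)); 
                    o.append((c-[0,s*.0015,0],[c+[0,s*.005,0]],-1))
    if kind=='rack':
        for x,z,d in((-.068,.076,.009),(.068,.076,.009)):
            c=seg((x,-.13,z),(x,.13,z)); o.append((c,[c+[d*np.sign(x),0,0]],1)); o.append((c,[c-[d*np.sign(x),0,0]],1))
        for y in(-.135,.135):
            c=seg((-.06,y,.008),(.06,y,.008)); s=np.sign(y); o.append((c-[0,.005*s,0],[c+[0,.005*s,0]],1)); 
    return o
def Tn(p,Q): c,s=np.cos(p[2]),np.sin(p[2]); return np.c_[p[0]+c*Q[:,0]-s*Q[:,1],p[1]+s*Q[:,0]+c*Q[:,1],Q[:,2]]
def projn(mw,Q):
    m,W=mw; c=Q@W[:3,:3].T+W[:3,3]; return np.c_[m['fx']*c[:,0]/-c[:,2]+m['cx'],m['fy']*c[:,1]/c[:,2]+m['cy']]
def sc(p,O,ims):
    tot=0
    for mw,g in ims:
        for c,rs,s in O:
            a=smp(g,projn(mw,Tn(p,c)))
            for r in rs: tot-=np.clip(s*(a-smp(g,projn(mw,Tn(p,r)))),-30,30).mean()
    return tot
def gray(im,s=.8): return cv2.GaussianBlur(cv2.cvtColor(im,cv2.COLOR_RGB2GRAY).astype(np.float32),(0,0),s)
def fit2(kind,p0,ims,d=.015,dy=.08):
    O=terms(kind); I=[(m,gray(i)) for m,i in ims]
    r=differential_evolution(sc,[(v-e,v+e) for v,e in zip(p0,(d,d,dy))],args=(O,I),seed=1,maxiter=40,popsize=10,polish=False)
    r=minimize(sc,r.x,args=(O,I),method='Nelder-Mead',options=dict(initial_simplex=r.x+np.array([[0,0,0],[.001,0,0],[0,.001,0],[0,0,.005]])))
    return r.x,r.fun
E
cat > f2.py <<'E'
from fit2 import *
S=[(cam(n),cv2.imread(f'pics/{f}0.png')[:,:,::-1].copy()) for n,f in(('top','top'),('side','side'),('wrist','w'))]
for nm,p0,K in(('tray',(.498,-.164,-.066),([0],[1],[2],[0,1],[0,1,2])),('rack',(.498,.188,-.18),([0],[1],[0,1]))):
    for k in K: x,f=fit2(nm,p0,[S[i] for i in k]); print(nm,k,np.round(x,4),round(f,1))
    if nm=='tray': xt=x
    else: xr=x
o=np.array([160,165]); mw,im=S[0]
c=cv2.resize(im[165:315,160:480,::-1],None,fx=2.5,fy=2.5,interpolation=cv2.INTER_CUBIC)
draw(c,mw,xt,TRAY,2.5,o); draw(c,mw,xr,RACK,2.5,o); cv2.imwrite('pics/fit1.png',c)
E
python3 f2.py
```

```text
tray [0] [ 0.5008 -0.167  -0.0652] -369.3
tray [1] [ 0.4909 -0.1645 -0.0629] -437.5
tray [2] [ 0.5014 -0.173  -0.0792] -234.2
tray [0, 1] [ 0.5008 -0.1665 -0.065 ] -744.1
tray [0, 1, 2] [ 0.5017 -0.1667 -0.0672] -894.1
rack [0] [ 0.502   0.1864 -0.1487] -109.3
rack [1] [ 0.5033  0.1864 -0.1576] -142.2
rack [0, 1] [ 0.503   0.1863 -0.155 ] -250.6
```

View pics/fit1.png

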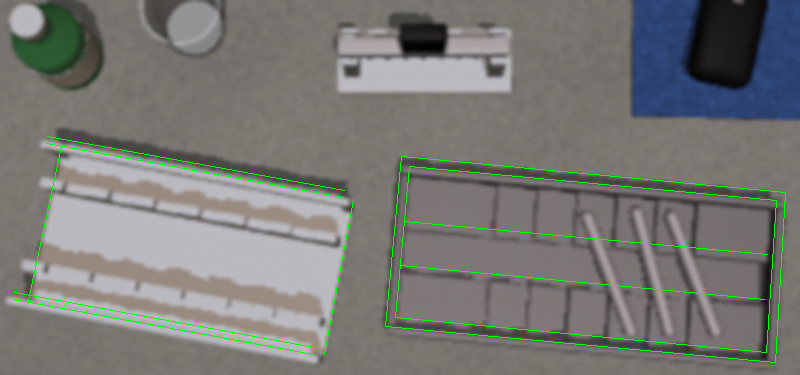

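The top view shows three rods askew at about (610,272), (652,270) and (693,272) in this crop. The rake on the rest is at about (423,38), and the tray and rack fits are 2–4 mm off. Moving over the rake now.

Emit:
apply_moves(increments=[0.0134,0.0114,-0.028,0,0,0.009,0.0134,0.0114,-0.028,0,0,0.009,0.0134,0.0114,-0.028,0,0,0.009,0.0134,0.0114,-0.028,0,0,0.009,0.0134,0.0114,-0.028,0,0,0.009,0.0134,0.0114,-0.028,0,0,0.009,0.0134,0.0114,-0.028,0,0,0.009,0.0134,0.0114,-0.028,0,0,0.009,0,0,0,0,0,0,0,0,0,0,0,0])

```text
t: 4.1
eef_pos: [0.6821, 0.007, 0.1962]
ee_rot: [3.138, 0.019, -3.089]
force: [0.5, 0.2, 0.8]
width: 0.0873
```

```bash
python3 - <<'E'
from h import *
s=arm.get_state(); print(s['eef_pos'],s['ee_rot'],s['q'])
mw,im=save('wrist','w1.png')
for t,z in [('rake_grip',.107),('rest_seat',.06),('rake',.028),('tray_middle',.02)]:
    for d in finder.landmark_of('wrist',t)[:4]: print(t,round(d['conf'],2),np.round(d['point'],1),np.round(unproj(mw,d['point'],z)[:2],3))
E
```

```text
[0.68208564 0.0069922  0.19618086] [ 3.13758633  0.01916645 -3.08859769] [ 2.95677740e-01  3.84978857e-01 -4.52409740e-02  7.95760052e-04
 -1.12100909e+00 -2.42983348e-01]
rake_grip 0.86 [327.4 221.1] [ 0.683 -0.014]
rest_seat 0.72 [328.4 205.1] [ 0.682 -0.018]
rake 0.66 [326.3 200.7] [ 0.685 -0.016]
rake 0.65 [161.5 258.9] [0.846 0.052]
tray_middle 0.82 [560.7  35.6] [ 0.495 -0.166]
```

View pics/w1.png

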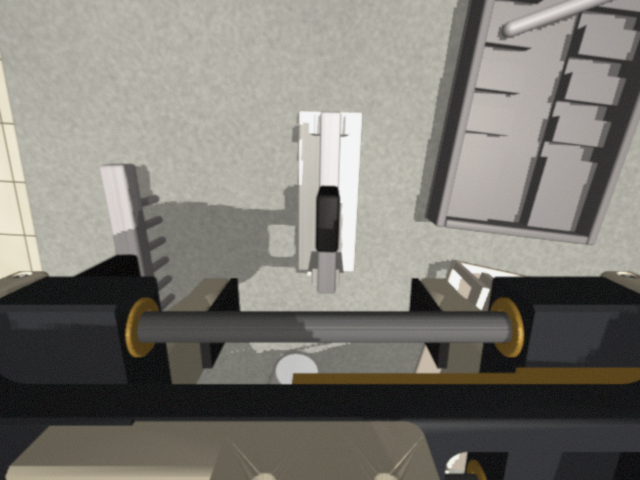

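Emit:
apply_moves(increments=[0.001,-0.011,0,0,0.01,-0.014,0.001,-0.009,-0.01,0,0.005,-0.01,0,-0.002,-0.02,0,0.002,-0.003,0,0,-0.02,0,0,0,0,0,-0.02,0,0,0,0,0,-0.01,0,0,0,0,0,-0.005,0,0,0,0,0,0,0,0,0])

```text
t: 5.02
eef_pos: [0.6871, -0.0252, 0.1182]
ee_rot: [3.133, 0.019, -3.129]
force: [-0.2, 0.4, 0.4]
width: 0.0875
```

Emit:
apply_moves(increments=[-0.003,0.009,0,0,0.015,0.01,0,0,0,0,0,0,0,0,-0.01,0,0,0,0,0,-0.007,0,0,0,0,0,0,0,0,0,0,0,0,0,0,0])

```text
t: 5.52
eef_pos: [0.6861, -0.0153, 0.1035]
ee_rot: [3.133, 0.009, -3.118]
force: [-0.2, -0.6, -0.4]
width: 0.0877
```

Emit:
apply_moves(increments=[-0.002,0,-0.003,0,0,0,0,0,0,0,0,0,0,0,0,0,0,0,0,0,0,0,0,0,0,0,0,0,0,0,0,0,0,0,0,0,0,0,0,0,0,0,0,0,0,0,0,0], hand=1, force=50)

```text
t: 6.18
eef_pos: [0.6842, -0.0154, 0.101]
ee_rot: [3.133, 0.01, -3.118]
force: [0.1, -0.7, -0.4]
width: 0.0399
```

Emit:
apply_moves(increments=[0,0,0,0,0,0,0,0,0,0,0,0,0,0,0,0,0,0,0,0,0,0,0,0,0,0,0,0,0,0,0,0,0,0,0,0])

```text
t: 6.68
eef_pos: [0.6842, -0.0154, 0.1012]
ee_rot: [3.133, 0.01, -3.118]
force: [-0.3, 0.5, -0.4]
width: 0.0156
```

Emit:
apply_moves(increments=[0,0,0.01,0,0,0,0,0,0.018,0,0,0,0,0,0.018,0,0,0,0,0,0.018,0,0,0,0,0,0.01,0,0,0,0,0,0,0,0,0])

```text
t: 7.18
eef_pos: [0.6817, -0.0157, 0.1776]
ee_rot: [3.133, 0.004, -3.119]
force: [1.1, 0.6, -1.5]
width: 0.0158
```

Emit:
apply_moves(increments=[-0.0115,-0.017,0,0,0,-0.097,-0.0115,-0.017,0,0,0,-0.097,-0.0115,-0.017,0,0,0,-0.097,-0.0115,-0.017,0,0,0,-0.097,-0.0115,-0.017,0,0,0,-0.097,-0.0115,-0.017,0,0,0,-0.097,-0.0115,-0.017,0,0,0,-0.097,-0.0115,-0.017,0,0,0,-0.097,-0.0115,-0.017,0,0,0,-0.097,-0.0115,-0.017,0,0,0,-0.097,-0.0115,-0.017,0,0,0,-0.097,-0.0115,-0.017,0,0,0,-0.097,-0.0115,-0.017,0,0,0,-0.097,-0.0115,-0.017,0,0,0,-0.097,-0.0115,-0.017,0,0,0,-0.097,-0.0115,-0.017,0,0,0,-0.06,0,0,0,0,0,0,0,0,0,0,0,0])

```text
t: 8.68
eef_pos: [0.4807, -0.2955, 0.1653]
ee_rot: [3.141, -0.006, 1.571]
force: [0.1, 0.3, -2.1]
width: 0.0162
```

```bash
python3 - <<'E'
from h import *
s=arm.get_state(); print(s['eef_pos'],s['ee_rot'],s['q'],s['width'])
mw,im=save('wrist','w2.png')
for n in('wrist','top'):
  mw=cam(n); optics.grab_frame(n)
  for t,z in [('rake_grip',s['eef_pos'][2]+.008),('rake',s['eef_pos'][2]-.073),('tray_middle',.02),('rod1',.026)]:
    for d in finder.landmark_of(n,t)[:3]: print(n,t,round(d['conf'],2),np.round(d['point'],1),np.round(unproj(mw,d['point'],z)[:2],3))
E
```

```text
[ 0.48067527 -0.29551483  0.16534183] [ 3.14145273 -0.00608324  1.57146703] [-0.20853402  0.23842478 -0.3307708  -0.00709377 -1.00273867 -1.35777221] 0.016157566486354556
wrist rake_grip 0.68 [326.1 307.5] [ 0.478 -0.294]
wrist rake 0.71 [462.3 239. ] [ 0.468 -0.2  ]
wrist rake 0.57 [324.6 255.6] [ 0.48  -0.294]
wrist tray_middle 0.93 [465.4 249.8] [ 0.498 -0.165]
wrist rod1 0.87 [402.4 251.8] [ 0.498 -0.224]
wrist rod1 0.87 [443.4 247.4] [ 0.494 -0.188]
wrist rod1 0.55 [358.7 247.6] [ 0.494 -0.263]
top rake_grip 0.64 [294.2 101.1] [0.829 0.058]
top rake_grip 0.61 [235.  265.7] [0.491 0.164]
top rake_grip 0.59 [474.5 403.7] [ 0.238 -0.306]
top rake 0.95 [464.5 395.6] [ 0.24  -0.307]
top rake 0.75 [298.8 114.2] [0.829 0.052]
```

View pics/w2.png

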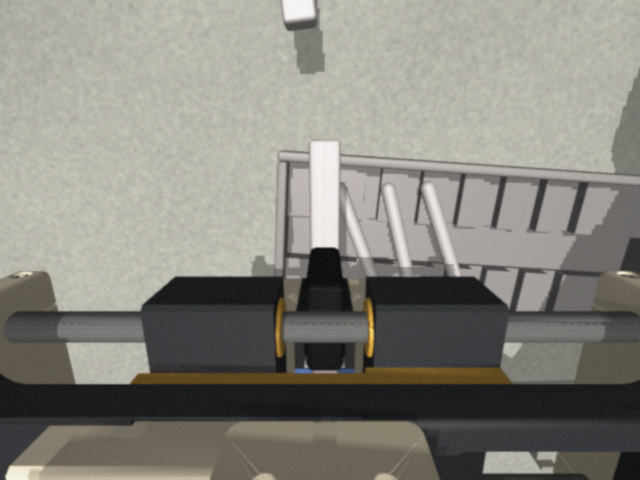

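```bash
python3 - <<'E'
from fit2 import *
mw=cam('wrist')
im=cv2.imread('pics/w2.png')
a=unproj(mw,(279,152),.04);b=unproj(mw,(620,175),.04); print(a,b,np.arctan2(b[0]-a[0],-(b[1]-a[1])))
d=b-a; yaw=np.arctan2(-d[0],d[1]); c,s=np.cos(yaw),np.sin(yaw); print('tray',a[:2]+np.array([[c,-s],[s,c]])@[.075,.171],yaw)
x,f=fit2('tray',(.498,-.166,-.066),[(mw,im[:,:,::-1].copy())],.01,.03); print(x,f)
for p in [(.498,-.166,-.066),x]:
  L=TRAY+[((-.066,y+e,.02),(-.02,y+e,.02)) for y in(-.09,-.054,-.018,.018,.054,.09) for e in(-.007,.007)]
  draw(im,mw,p,L,1,0,(0,255,0) if p[0]==.498 else (0,0,255))
cv2.imwrite('pics/w2f.png',cv2.resize(im[130:330,240:640],None,fx=2,fy=2))
E
```

```text
[ 0.41258609 -0.32945853  0.04      ] [ 0.4298729  -0.05568976  0.04      ] 3.078532564246512
tray [ 0.49821315 -0.16352479] -0.06306008934328167
[ 0.50014051 -0.16403387 -0.07020097] -295.6065368652344
```

View pics/w2f.png

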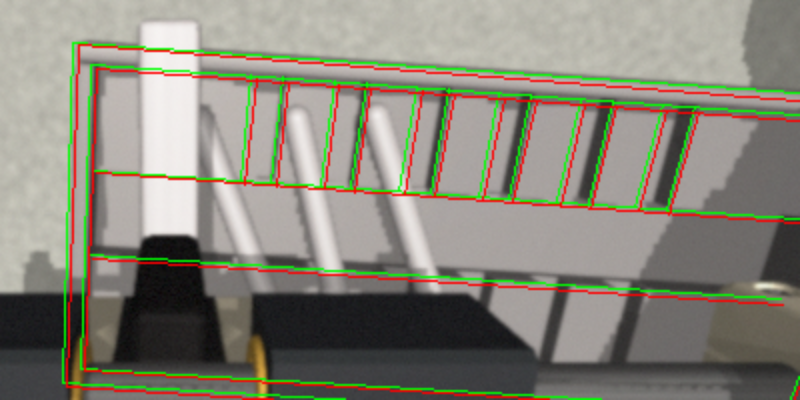

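Emit:
apply_moves(increments=[0.004,-0.008,0,0,0,-0.03,0.003,-0.005,0,0,0,-0.02,0,0,-0.01,0,0,-0.01,0,0,-0.015,0,0,0,0,0,-0.015,0,0,0,0,0,-0.008,0,0,0,0,0,0,0,0,0,0,0,0,0,0,0])

```text
t: 9.9
eef_pos: [0.4899, -0.3096, 0.1139]
ee_rot: [3.14, -0.005, 1.505]
force: [-0.2, -0.4, -1.4]
width: 0.0159
```

Emit:
apply_moves(increments=[0,-0.001,-0.009,0,0,0,0,-0.001,-0.006,0,0,0,0,0,0,0,0,0,0,0,0,0,0,0])

```text
t: 10.23
eef_pos: [0.4907, -0.3122, 0.0984]
ee_rot: [3.139, -0.005, 1.505]
force: [0.2, -0.6, -1.7]
width: 0.016
```

Emit:
apply_moves(increments=[0,0.003,-0.0015,0,0,0,0,0.003,0,0,0,0,0.0002,0.003,0,0,0,0,0.0002,0.003,0,0,0,0,0.0002,0.003,0,0,0,0,0.0002,0.003,0,0,0,0,0.0002,0.003,0,0,0,0,0.0002,0.003,0,0,0,0,0.0002,0.003,0,0,0,0,0.0002,0.003,0,0,0,0,0.0002,0.003,0,0,0,0,0.0002,0.003,0,0,0,0,0.0002,0.003,0,0,0,0,0.0002,0.003,0,0,0,0,0.0002,0.003,0,0,0,0,0.0002,0.003,0,0,0,0,0.0002,0.003,0,0,0,0,0.0002,0.003,0,0,0,0,0.0002,0.003,0,0,0,0,0.0002,0.003,0,0,0,0])

```text
t: 11.9
eef_pos: [0.4957, -0.2461, 0.0988]
ee_rot: [3.135, -0.004, 1.505]
force: [-0.1, -0.3, -2.5]
width: 0.0159
```

```bash
cat > look.py <<'E'
import sys
from h import *
s=arm.get_state(); print(s['eef_pos'],s['ee_rot'],s['width'],s['force'],s['t'])
tr=(.499,-.165,-.067)
for n in ['wrist','top','side'] if len(sys.argv)<3 else sys.argv[2].split(','):
  mw,im=save(n,f'{sys.argv[1]}_{n}.png')
  for d in finder.landmark_of(n,'rod1')[:5]:
    w=unproj(mw,d['point'],.018)[:2]; c,q=np.cos(tr[2]),np.sin(tr[2]); e=w-tr[:2]
    print(n,'rod',round(d['conf'],2),np.round(d['point'],1),np.round(w,3),'tray',np.round([c*e[0]+q*e[1],-q*e[0]+c*e[1]],3))
E
python3 look.py a
```

```text
[ 0.4956628  -0.24605915  0.09876278] [ 3.13544906 -0.00401425  1.50514225] 0.015853373810142166 [-0.05682966 -0.29104031 -2.54508041] 11.9
wrist rod 0.8 [378.8 245.2] [ 0.493 -0.206] tray [-0.004 -0.042]
wrist rod 0.75 [408.7 245.6] [ 0.494 -0.185] tray [-0.003 -0.021]
wrist rod 0.58 [345.5 241.5] [ 0.488 -0.23 ] tray [-0.006 -0.065]
top rod 0.63 [401.3 275.3] [ 0.488 -0.184] tray [-0.009 -0.02 ]
top rod 0.49 [411.7 275.4] [ 0.489 -0.207] tray [-0.008 -0.043]
top rod 0.42 [423.1 279.5] [ 0.48  -0.233] tray [-0.014 -0.069]
side rod 0.6 [352.3 319.4] [ 0.497 -0.219] tray [ 0.002 -0.054]
side rod 0.41 [339.4 307.9] [ 0.486 -0.17 ] tray [-0.013 -0.006]
```

View pics/a_wrist.png

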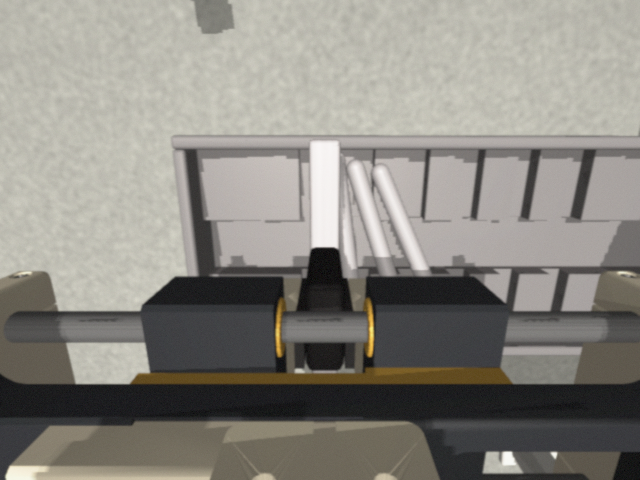

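Emit:
apply_moves(increments=[0,0.003,-0.003,0,0,0,0.0002,0.003,-0.001,0,0,0,0.0002,0.003,0,0,0,0,0.0002,0.003,0,0,0,0,0.0002,0.003,0,0,0,0,0.0002,0.003,0,0,0,0,0.0002,0.003,0,0,0,0,0.0002,0.003,0,0,0,0,0.0002,0.003,0,0,0,0,0.0002,0.003,0,0,0,0,0.0002,0.003,0,0,0,0,0.0002,0.003,0,0,0,0,0.0002,0.003,0,0,0,0])

```text
t: 13.28
eef_pos: [0.4982, -0.204, 0.0944]
ee_rot: [3.135, -0.004, 1.504]
force: [-0.4, -0.6, -1.4]
width: 0.0157
```

```bash
python3 look.py b wrist
```

```text
[ 0.49824152 -0.20403358  0.09440305] [ 3.13530139 -0.00375977  1.50439734] 0.015746878637750053 [-0.40058058 -0.60099354 -1.39149957] 13.2833
wrist rod 0.9 [380.5 239.5] [ 0.49  -0.164] tray [-0.009  0.001]
wrist rod 0.81 [300.6 239.1] [ 0.486 -0.219] tray [-0.01  -0.055]
wrist rod 0.76 [339.7 246.3] [ 0.493 -0.192] tray [-0.004 -0.028]
```

View pics/b_wrist.png

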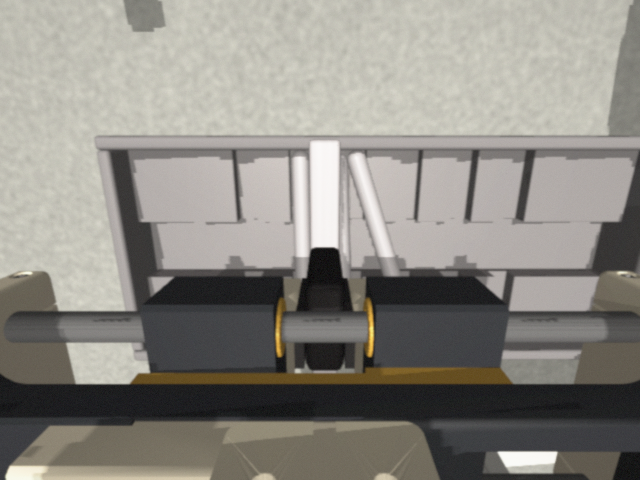

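Emit:
apply_moves(increments=[0.0002,0.003,0.001,0,0,0,0.0002,0.003,0,0,0,0,0.0002,0.003,0,0,0,0,0.0002,0.003,0,0,0,0,0.0002,0.003,0,0,0,0,0.0002,0.003,0,0,0,0,0.0002,0.003,0,0,0,0,0.0002,0.003,0,0,0,0,0.0002,0.003,0,0,0,0,0.0002,0.003,0,0,0,0,0.0002,0.003,0,0,0,0,0.0002,0.003,0,0,0,0,0.0002,0.003,0,0,0,0,0.0002,0.003,0,0,0,0,0.0002,0.003,0,0,0,0,0.0002,0.003,0,0,0,0])

```text
t: 14.72
eef_pos: [0.5018, -0.1511, 0.0955]
ee_rot: [3.135, -0.004, 1.504]
force: [-0.0, 0.8, -2.0]
width: 0.0157
```

```bash
python3 look.py c wrist
```

```text
[ 0.50176136 -0.15110416  0.09548951] [ 3.13513926 -0.00401722  1.50410226] 0.015711912993560388 [-0.02866505  0.75074554 -2.03302294] 14.7167
wrist rod 0.78 [278.2 242.7] [ 0.491 -0.182] tray [-0.007 -0.017]
wrist rod 0.59 [223.5 237.3] [ 0.485 -0.219] tray [-0.011 -0.055]
```

View pics/c_wrist.png

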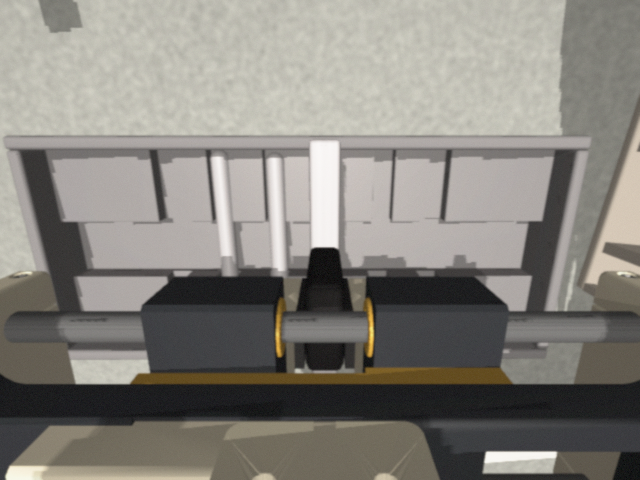

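Emit:
apply_moves(increments=[0.0002,0.003,0,0,0,0,0.0002,0.003,0,0,0,0,0.0002,0.003,0,0,0,0,0.0002,0.003,0,0,0,0,0.0002,0.003,0,0,0,0,0.0002,0.003,0,0,0,0,0.0002,0.003,0,0,0,0,0.0002,0.003,0,0,0,0,0.0002,0.003,0,0,0,0,0.0002,0.003,0,0,0,0,0,0,0,0,0,0])

```text
t: 15.73
eef_pos: [0.504, -0.1178, 0.0955]
ee_rot: [3.135, -0.004, 1.504]
force: [0.4, -0.3, -1.5]
width: 0.0157
```

```bash
python3 look.py d wrist
```

```text
[ 0.5040141  -0.11782924  0.09552526] [ 3.13502153 -0.00401548  1.5044457 ] 0.0157023388372623 [ 0.42955079 -0.3054426  -1.47857785] 15.7333
wrist rod 0.88 [231.1 242.8] [ 0.491 -0.181] tray [-0.007 -0.017]
wrist rod 0.73 [279.2 237. ] [ 0.489 -0.148] tray [-0.011  0.017]
```

View pics/d_wrist.png

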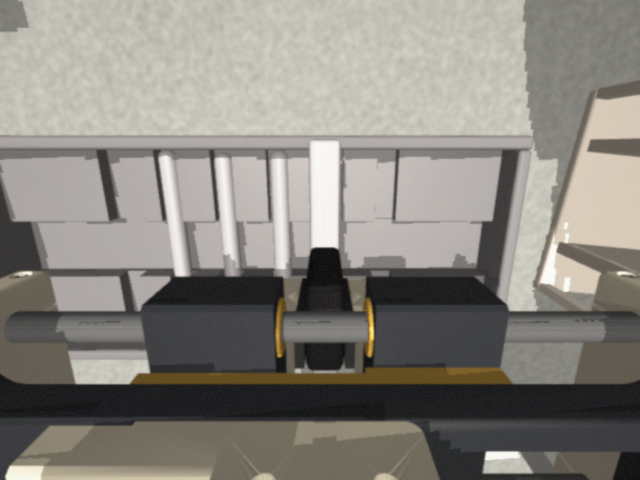

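All three rods sit in grooves, at tray y of about −54, −18 and +18 mm (image columns 175, 228 and 280). Returning the rake to its rest.

Emit:
apply_moves(increments=[0,0,0.01,0,0,0,0,0,0.018,0,0,0,0,0,0.02,0,0,0,0,0,0.02,0,0,0,0,0,0.01,0,0,0,0,0,0,0,0,0])

```text
t: 16.33
eef_pos: [0.5024, -0.1193, 0.1791]
ee_rot: [3.138, -0.003, 1.504]
force: [0.6, -0.8, -2.2]
width: 0.0163
```

Emit:
apply_moves(increments=[0.0106,0.006,0,0,0,0.097,0.0106,0.006,0,0,0,0.097,0.0106,0.006,0,0,0,0.097,0.0106,0.006,0,0,0,0.097,0.0106,0.006,0,0,0,0.097,0.0106,0.006,0,0,0,0.097,0.0106,0.006,0,0,0,0.097,0.0106,0.006,0,0,0,0.097,0.0106,0.006,0,0,0,0.097,0.0106,0.006,0,0,0,0.097,0.0106,0.006,0,0,0,0.097,0.0106,0.006,0,0,0,0.097,0.0106,0.006,0,0,0,0.097,0.0106,0.006,0,0,0,0.097,0.0106,0.006,0,0,0,0.097,0.008,0.003,0,0,0,0.05,0,0,0,0,0,0,0,0,0,0,0,0])

```text
t: 17.83
eef_pos: [0.6713, -0.0246, 0.1728]
ee_rot: [3.141, -0.015, 3.078]
force: [-0.1, -0.2, -1.0]
width: 0.0157
```

```bash
python3 - <<'E'
from h import *
s=arm.get_state(); print(s['eef_pos'],s['ee_rot'],s['width'])
mw,im=save('wrist','e_wrist.png'); z=s['eef_pos'][2]
for t,zz in [('rake_grip',z+.006),('rake',z-.073),('rest_seat',.06),('rest',0)]:
    for d in finder.landmark_of('wrist',t)[:3]: print(t,round(d['conf'],2),np.round(d['point'],1),np.round(unproj(mw,d['point'],zz)[:2],4))
E
```

```text
[ 0.67126423 -0.02458266  0.17275099] [ 3.14052301 -0.01477421  3.07767312] 0.015661786741683927
rake_grip 0.81 [ 78.6 386.4] [0.7946 0.0081]
rake_grip 0.62 [322.1 307.8] [ 0.6723 -0.0257]
rake 0.91 [321.2 254.2] [ 0.6722 -0.0262]
rake 0.62 [151.1 316.3] [0.7979 0.0123]
rest_seat 0.76 [303.2 251.2] [ 0.6872 -0.0168]
rest 0.56 [308.9 235.2] [ 0.6845 -0.0143]
```

Emit:
apply_moves(increments=[0.007,0.005,0,0,-0.012,0.045,0.005,0.003,0,0,-0.008,0.03,0,0,0,0,0,0,0,0,0,0,0,0])

```text
t: 18.42
eef_pos: [0.6826, -0.0175, 0.175]
ee_rot: [3.139, 0.008, -3.131]
force: [-0.2, 0.4, -1.6]
width: 0.0156
```

Emit:
apply_moves(increments=[0.002,0.002,0,0,0,0.012,0,0,0,0,0,0,0,0,-0.01,0,0,0,0,0,-0.015,0,0,0,0,0,-0.012,0,0,0,0,0,-0.006,0,0,0,0,0,0,0,0,0])

```text
t: 19.0
eef_pos: [0.6839, -0.0158, 0.1292]
ee_rot: [3.139, 0.009, -3.121]
force: [-0.5, -0.2, -2.0]
width: 0.0154
```

Emit:
apply_moves(increments=[0,0,-0.008,0,0,0,0,0,-0.006,0,0,0,0,0,-0.005,0,0,0,0,0,-0.003,0,0,0,0,0,0,0,0,0])

```text
t: 19.42
eef_pos: [0.6841, -0.0159, 0.1051]
ee_rot: [3.139, 0.009, -3.122]
force: [-0.5, 0.7, -1.8]
width: 0.0158
```

Emit:
apply_moves(increments=[0,0,-0.002,0,0,0,0,0,-0.001,0,0,0,0,0,-0.001,0,0,0,0,0,0,0,0,0])

```text
t: 19.75
eef_pos: [0.6848, -0.0159, 0.1018]
ee_rot: [3.139, 0.01, -3.121]
force: [-0.3, -0.2, -2.0]
width: 0.0158
```

Emit:
apply_moves(increments=[-0.0005,0,-0.0015,0,0,0,0,0,0,0,0,0])

```text
t: 19.92
eef_pos: [0.6853, -0.016, 0.1019]
ee_rot: [3.139, 0.013, -3.121]
force: [0.5, -0.2, -2.7]
width: 0.0159
```

Emit:
apply_moves(increments=[0,0,0,0,0,0,0,0,0,0,0,0,0,0,0,0,0,0,0,0,0,0,0,0,0,0,0,0,0,0,0,0,0,0,0,0,0,0,0,0,0,0,0,0,0,0,0,0,0,0,0,0,0,0,0,0,0,0,0,0], hand=0.4)

```text
t: 20.75
eef_pos: [0.6863, -0.0158, 0.103]
ee_rot: [3.139, 0.016, -3.121]
force: [-1.2, -0.4, 0.1]
width: 0.0524
```

Emit:
apply_moves(increments=[0,0,0.01,0,0,0,0,0,0.02,0,0,0,0,0,0.03,0,0,0,0,0,0.03,0,0,0,0,0,0.02,0,0,0,0,0,0,0,0,0])

```text
t: 21.25
eef_pos: [0.6841, -0.0167, 0.2187]
ee_rot: [3.141, 0.011, -3.121]
force: [1.5, 1.2, 0.3]
width: 0.053
```

```bash
python3 - <<'E'
from h import *
s=arm.get_state(); print(s['eef_pos'],s['ee_rot'],s['width'])
mw,im=save('wrist','g_wrist.png'); mt,it=save('top','g_top.png')
for n,m in(('wrist',mw),('top',mt)):
  for t,zz in [('rake_grip',.107),('rake',.028),('rest_seat',.06)]:
    for d in finder.landmark_of(n,t)[:3]: print(n,t,round(d['conf'],2),np.round(d['point'],1),np.round(unproj(m,d['point'],zz)[:2],4))
v=np.hstack([im[90:340,200:500],]); cv2.imwrite('pics/g.png',cv2.resize(v[:,:,::-1],None,fx=2,fy=2))
E
```

```text
[ 0.68407376 -0.01666277  0.21872397] [ 3.14072332  0.01106371 -3.12073443] 0.0529749382861339
wrist rake_grip 0.67 [325.8 238.1] [ 0.6841 -0.0192]
wrist rake 0.8 [178.  276.7] [0.8436 0.0495]
wrist rake 0.63 [528.9  91.7] [ 0.4994 -0.1423]
wrist rake 0.6 [304.6 376.8] [0.7056 0.1731]
wrist rest_seat 0.64 [323.7 228. ] [ 0.6863 -0.0161]
top rake_grip 0.83 [475.8 406.8] [ 0.221  -0.3263]
top rake 0.81 [462.  400.4] [ 0.2204 -0.3171]
```

View pics/g.png

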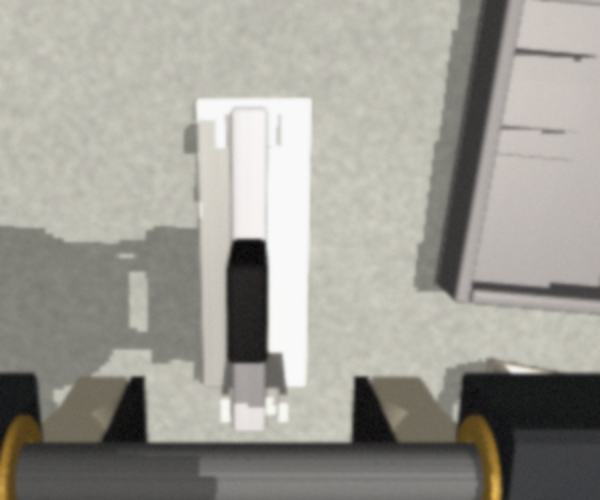

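Rake is back between its lips on the rest (bar at columns 230–268 of the crop, aligned with the base). Next, the rods.

Emit:
apply_moves(increments=[-0.0112,-0.0076,0,0,0,-0.097,-0.0112,-0.0076,0,0,0,-0.097,-0.0112,-0.0076,0,0,0,-0.097,-0.0112,-0.0076,-0.005,0,0,-0.097,-0.0112,-0.0076,-0.006,0,0,-0.097,-0.0112,-0.0076,-0.006,0,0,-0.097,-0.0112,-0.0076,-0.006,0,0,-0.097,-0.0112,-0.0076,-0.006,0,0,-0.097,-0.0112,-0.0076,-0.006,0,0,-0.097,-0.0112,-0.0076,-0.006,0,0,-0.097,-0.0112,-0.0076,-0.006,0,0,-0.097,-0.0112,-0.0076,-0.006,0,0,-0.097,-0.0112,-0.0076,-0.006,0,0,-0.097,-0.0112,-0.0076,-0.006,0,0,-0.097,-0.0112,-0.0076,-0.006,0,0,-0.097,-0.0112,-0.0076,-0.006,0,0,-0.085,0,0,0,0,0,-0.04,0,0,0,0,0,0,0,0,0,0,0,0], hand=0.7)

```text
t: 23.23
eef_pos: [0.4874, -0.144, 0.1181]
ee_rot: [-3.122, -0.006, 1.503]
force: [0.0, 0.0, -0.5]
width: 0.0264
```

```bash
python3 look.py k wrist
```

```text
[ 0.48741959 -0.14401449  0.11805529] [-3.12240405 -0.00568478  1.50299366] 0.026352411566517308 [ 0.00203589  0.04049607 -0.47236025] 23.2333
wrist rod 0.89 [274.  254.3] [ 0.49  -0.182] tray [-0.008 -0.018]
wrist rod 0.66 [320.3 253.7] [ 0.492 -0.146] tray [-0.009  0.018]
wrist rod 0.56 [226. 252.] [ 0.485 -0.219] tray [-0.01  -0.055]
```

View pics/k_wrist.png

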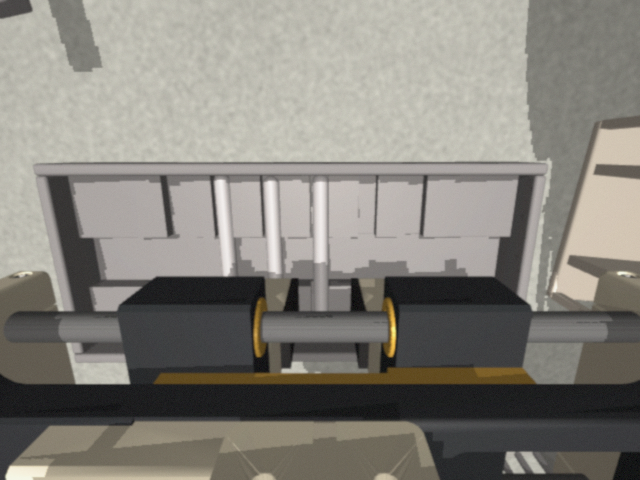

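```bash
python3 - <<'E'
from fit2 import *
mw=cam('wrist'); im=cv2.imread('pics/k_wrist.png')[:,:,::-1].copy()
a=unproj(mw,(37,163.5),.04);b=unproj(mw,(545.5,163),.04); d=b-a; yaw=np.arctan2(-d[0],d[1]); c,s=np.cos(yaw),np.sin(yaw)
print('len',np.linalg.norm(d),'tray',(a+b)[:2]/2+np.array([c,s])*.075,yaw)
print(fit2('tray',(.499,-.165,-.067),[(mw,im)],.008,.03)[0])
g=cv2.cvtColor(im,cv2.COLOR_RGB2GRAY)
for u in (320,271,222):
    print(u,g[168:186,u], g[210,u-12:u+13])
for u,v in((320,178),(271,178.5),(222,178)): print(unproj(mw,(u,v),.015))
E
```

```text
len 0.3350022863377112 tray [ 0.49735072 -0.16482268] -0.06683358641488558
[ 0.50169752 -0.16601405 -0.08588299]
320 [169 168 167 165 162 146 127 115 129 140 147 154 165 196 232 240 239 240] [184 164 151 173 176 170 182 201 213 221 226 233 236 236 229 221 213 196
 174 148 148 177 187 188 188]
271 [169 169 166 167 162 144 124 101 105 121 129 140 175 221 236 239 240 238] [180 162 117  75  87 133 173 197 213 222 229 234 239 239 231 222 213 195
 179 160 143 159 179 186 188]
222 [170 167 165 165 161 148 126 109 125 140 150 180 224 233 232 233 235 235] [174 171 146  89  62  79 133 183 212 222 228 232 236 239 233 224 213 200
 185 164 150 154 174 181 181]
[ 0.43505134 -0.14246746  0.015     ]
[ 0.43295147 -0.17866372  0.015     ]
[ 0.43012996 -0.21473039  0.015     ]
```

Emit:
apply_moves(increments=[0.005,-0.001,0,0,-0.01,0,0.004,-0.001,0,0,-0.008,0,0,0,-0.012,0,0,0,0,0,-0.018,0,0,0,0,0,-0.015,0,0,0,0,0,-0.01,0,0,0,0,0,0,0,0,0,0,0,0,0,0,0])

```text
t: 24.0
eef_pos: [0.5041, -0.145, 0.0633]
ee_rot: [3.131, -0.007, 1.513]
force: [-0.3, 0.4, 0.4]
width: 0.0261
```

Emit:
apply_moves(increments=[-0.005,-0.001,0,0,0.005,-0.008,0,0,-0.01,0,0,0,0,0,-0.015,0,0,0,0,0,-0.01,0,0,0,0,0,-0.004,0,0,0,0,0,0,0,0,0,0,0,0,0,0,0])

```text
t: 24.58
eef_pos: [0.5018, -0.1461, 0.0256]
ee_rot: [3.129, -0.007, 1.506]
force: [0.1, 0.4, 0.4]
width: 0.026
```

Emit:
apply_moves(increments=[-0.004,0,-0.003,0,0,0,0,0,-0.004,0,0,0,0,0,-0.001,0,0,0,0,0,0,0,0,0])

```text
t: 24.92
eef_pos: [0.4984, -0.146, 0.0186]
ee_rot: [3.126, -0.007, 1.506]
force: [0.8, 0.1, -0.3]
width: 0.0258
```

Emit:
apply_moves(increments=[0,0,0,0,0,0,0,0,0,0,0,0,0,0,0,0,0,0,0,0,0,0,0,0,0,0,0,0,0,0], hand=1, force=30)

```text
t: 25.33
eef_pos: [0.4985, -0.1475, 0.0192]
ee_rot: [3.126, -0.006, 1.506]
force: [0.0, -0.6, -0.4]
width: 0.0108
```

Emit:
apply_moves(increments=[0,0,0.01,0,0,0,0,0,0.02,0,0,0,0,0,0.03,0,0,0,0,0,0.03,0,0,0,0,0,0.015,0,0,0,0,0,0,0,0,0])

```text
t: 25.83
eef_pos: [0.4984, -0.147, 0.1311]
ee_rot: [3.126, -0.006, 1.507]
force: [0.7, 0.7, 0.2]
width: 0.0109
```

```bash
cat > held.py <<'E'
from h import *
s=arm.get_state(); print(s['eef_pos'],s['ee_rot'],s['width'])
m=cam('wrist'); im=np.array(optics.grab_frame('wrist')); cv2.imwrite('pics/held.png',im[:,:,::-1])
# predicted rod end in tool frame: (0,-0.060,-.004+...) for shifts
T=np.array(m[0]['T_tool_cam']); Wt=np.linalg.inv(T)
for e in(-.070,-.065,-.06,-.055,-.05): print(e,np.round(proj((m[0],Wt),(0,e,.003)),1))
g=cv2.cvtColor(im,cv2.COLOR_RGB2GRAY)
for u in(315,319,323,327,331): print(u,list(g[150:240:2,u]))
E
python3 held.py
```

```text
[ 0.4984153  -0.14695975  0.13113285] [ 3.12626158 -0.00585901  1.50686838] 0.01087843633717165
-0.07 [323.3 154.7]
-0.065 [323.3 166.5]
-0.06 [323.3 178.1]
-0.055 [323.3 189.5]
-0.05 [323.3 200.7]
315 [np.uint8(158), np.uint8(123), np.uint8(121), np.uint8(125), np.uint8(126), np.uint8(127), np.uint8(125), np.uint8(137), np.uint8(164), np.uint8(181), np.uint8(191), np.uint8(195), np.uint8(195), np.uint8(195), np.uint8(193), np.uint8(194), np.uint8(193), np.uint8(193), np.uint8(195), np.uint8(194), np.uint8(193), np.uint8(192), np.uint8(192), np.uint8(192), np.uint8(193), np.uint8(194), np.uint8(192), np.uint8(193), np.uint8(192), np.uint8(194), np.uint8(190), np.uint8(194), np.uint8(191), np.uint8(192), np.uint8(191), np.uint8(189), np.uint8(193), np.uint8(192), np.uint8(191), np.uint8(191), np.uint8(192), np.uint8(192), np.uint8(191), np.uint8(191), np.uint8(191)]
319 [np.uint8(159), np.uint8(120), np.uint8(120), np.uint8(129), np.uint8(128), np.uint8(124), np.uint8(155), np.uint8(182), np.uint8(200), np.uint8(214), np.uint8(220), np.uint8(220), np.uint8(222), np.uint8(221), np.uint
[... 1797 characters left out ...]
230), np.uint8(229)]
331 [np.uint8(160), np.uint8(123), np.uint8(110), np.uint8(117), np.uint8(115), np.uint8(124), np.uint8(146), np.uint8(168), np.uint8(189), np.uint8(202), np.uint8(212), np.uint8(214), np.uint8(214), np.uint8(211), np.uint8(214), np.uint8(213), np.uint8(214), np.uint8(212), np.uint8(213), np.uint8(212), np.uint8(213), np.uint8(214), np.uint8(212), np.uint8(212), np.uint8(213), np.uint8(211), np.uint8(212), np.uint8(213), np.uint8(212), np.uint8(213), np.uint8(211), np.uint8(210), np.uint8(210), np.uint8(212), np.uint8(212), np.uint8(212), np.uint8(212), np.uint8(210), np.uint8(211), np.uint8(211), np.uint8(212), np.uint8(211), np.uint8(208), np.uint8(210), np.uint8(211)]
```

View pics/held.png

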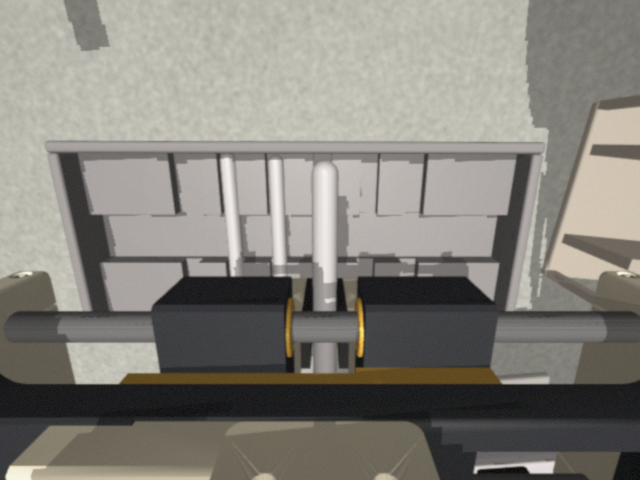

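The held rod's tip is at row 161, so the rod centre sits about 7 mm toward the robot from the TCP, which means it was against the tray's −x wall. Carrying it over the rack, then fitting the rack pose there.

Emit:
apply_moves(increments=[0,0.026,0.004,0,0,-0.0075,0,0.026,0.004,0,0,-0.0075,0,0.026,0.004,0,0,-0.0075,0,0.026,0.004,0,0,-0.0075,0,0.026,0.004,0,0,-0.0075,0,0.026,0.004,0,0,-0.0075,0,0.026,0.004,0,0,-0.0075,0,0.026,0.004,0,0,-0.0075,0,0.026,0.004,0,0,-0.0075,0,0.026,0.004,0,0,-0.0075,0,0.026,0,0,0,-0.0075,0,0.01,0,0,0,0,0,0,0,0,0,0])

```text
t: 26.97
eef_pos: [0.4872, 0.1609, 0.162]
ee_rot: [-3.14, -0.001, 1.414]
force: [-0.2, -0.5, 0.1]
width: 0.011
```

```bash
cat > f3.py <<'E'
from fit2 import *
s=arm.get_state(); print(s['eef_pos'],s['ee_rot'],s['width'])
mw,im=save('wrist','r_wrist.png')
for t,z in(('rack_middle',.066),('rack',0)):
    for d in finder.landmark_of('wrist',t)[:2]: print(t,round(d['conf'],2),np.round(d['point'],1),np.round(unproj(mw,d['point'],z)[:2],4))
top=(cam('top'),cv2.imread('pics/top0.png')[:,:,::-1].copy()); side=(cam('side'),cv2.imread('pics/side0.png')[:,:,::-1].copy())
L=RACK+[((x,-.13,.072),(x,.13,.072)) for x in(-.04,-.032,.032,.04)]
Lw=[l for l in L if l[0][0]<-.02 and l[1][0]<-.02]+[((-.068,y,.008),(-.01,y,.008)) for y in(-.135,.135)]
for nm,LL,ims in(('top',L,[top]),('side',L,[side]),('ts',L,[top,side]),('wrist',Lw,[(mw,im)])):
    x,f=fit(LL,(.500,.187,-.165),ims,.012,.05); print(nm,np.round(x,4),round(f,1))
    if nm=='top': xt=x
    if nm=='wrist': xw=x
a=im[:,:,::-1].copy(); draw(a,mw,xw,Lw,1,0)
b=cv2.resize(top[1][205:320,150:310,::-1],None,fx=4,fy=4,interpolation=cv2.INTER_CUBIC); 
draw(b,top[0],xt,L,4,np.array([150,205]))
h=cv2.resize(a[0:300],None,fx=1.25,fy=1.25); 
out=np.zeros((600,800,3),np.uint8); out[:300,:640]=a[:300]; out[300:,:418]=cv2.resize(b,(418,300)); out[300:540,420:800]=cv2.resize(im[20:300,280:640,::-1],(380,240))
cv2.imwrite('pics/mont.png',out)
E
python3 f3.py
```

```text
[0.48719317 0.16092375 0.16200716] [-3.13991791e+00 -9.16237680e-04  1.41420696e+00] 0.011044482187733344
rack_middle 0.72 [359.7 256.7] [0.4987 0.1869]
rack 0.84 [352.8 235.4] [0.4992 0.187 ]
top [ 0.4992  0.1865 -0.164 ] -185.1
side [ 0.4962  0.1875 -0.1642] -195.1
ts [ 0.4964  0.1872 -0.1668] -357.8
wrist [ 0.4989  0.1876 -0.1633] -87.3
```

Emit:
apply_moves(increments=[0.007,0.002,0,0,0,-0.005,0.005,0.002,0,0,0,0,0,0,0,0,0,0,0,0,-0.01,0,0,0,0,0,-0.018,0,0,0,0,0,-0.015,0,0,0,0,0,-0.008,0,0,0,0,0,0,0,0,0])

```text
t: 27.78
eef_pos: [0.5009, 0.1574, 0.1072]
ee_rot: [-3.14, -0.001, 1.399]
force: [-0.1, 0.1, -0.0]
width: 0.0106
```

Emit:
apply_moves(increments=[0.001,0.008,0,0,0,0.007,0,0,0,0,0,0,0,0,0,0,0,0])

```text
t: 28.03
eef_pos: [0.5021, 0.1656, 0.1071]
ee_rot: [-3.139, 0.0, 1.406]
force: [0.5, 0.4, -0.4]
width: 0.011
```

Emit:
apply_moves(increments=[0,0,-0.01,0,0,0,0,0,-0.012,0,0,0,0,0,-0.008,0,0,0,0,0,-0.003,0,0,0,0,0,0,0,0,0,0,0,0,0,0,0])

```text
t: 28.53
eef_pos: [0.5034, 0.1673, 0.0737]
ee_rot: [3.141, -0.003, 1.408]
force: [-0.7, -0.7, -0.4]
width: 0.011
```

Emit:
apply_moves(increments=[-0.001,-0.001,-0.003,0,0,0,0,0,-0.001,0,0,0,0,0,0,0,0,0])

```text
t: 28.78
eef_pos: [0.5028, 0.1664, 0.0701]
ee_rot: [3.14, -0.004, 1.408]
force: [-0.7, 0.1, -1.4]
width: 0.011
```

Nominal seated height; opening moderately and lifting off.

Emit:
apply_moves(increments=[0,0,0,0,0,0,0,0,0,0,0,0,0,0,0,0,0,0,0,0,0,0,0,0,0,0,0,0,0,0], hand=0.7)

```text
t: 29.2
eef_pos: [0.5035, 0.1668, 0.0712]
ee_rot: [3.138, -0.006, 1.408]
force: [0.3, -0.8, 0.2]
width: 0.0261
```

Emit:
apply_moves(increments=[0,0,0.01,0,0,0,0,0,0.02,0,0,0,0,0,0.03,0,0,0,0,0,0.03,0,0,0,0,0,0.01,0,0,0,0,0,0,0,0,0])

```text
t: 29.7
eef_pos: [0.5022, 0.1654, 0.1779]
ee_rot: [3.14, -0.003, 1.408]
force: [0.3, -0.1, 0.0]
width: 0.0263
```

```bash
cat > chk.py <<'E'
from h import *
import sys
s=arm.get_state(); print(s['eef_pos'],s['ee_rot'],s['width'],s['t'])
rk=(.4985,.187,-.164); tr=(.498,-.165,-.067)
def loc(w,f): c,q=np.cos(f[2]),np.sin(f[2]); e=w-np.array(f[:2]); return np.round([c*e[0]+q*e[1],-q*e[0]+c*e[1]],3)
for n in sys.argv[1:]:
  mw,im=save(n,f'chk_{n}.png')
  for d in finder.landmark_of(n,'rod1')[:5]: print(n,round(d['conf'],2),np.round(d['point']),'rack',loc(unproj(mw,d['point'],.066)[:2],rk),'tray',loc(unproj(mw,d['point'],.015)[:2],tr))
E
python3 chk.py wrist top side
```

```text
[0.50217403 0.16541195 0.17787756] [ 3.13958255e+00 -2.80428843e-03  1.40839648e+00] 0.026339380188197294 29.7
wrist 0.95 [326. 235.] rack [ 0.002 -0.019] tray [-0.01   0.332]
top 0.62 [398. 275.] rack [ 0.046 -0.354] tray [-0.009 -0.012]
top 0.58 [416. 277.] rack [ 0.049 -0.394] tray [-0.009 -0.053]
side 0.74 [351. 321.] rack [ 0.045 -0.444] tray [-0.001 -0.056]
side 0.64 [288. 214.] rack [ 0.    -0.001] tray [-0.003  0.41 ]
side 0.47 [286. 218.] rack [-0.011 -0.018] tray [-0.016  0.394]
side 0.42 [346. 311.] rack [ 0.042 -0.41 ] tray [-0.   -0.02]
```

Emit:
apply_moves(increments=[-0.001,-0.028,0,0,0,0.008,-0.001,-0.028,0,0,0,0.008,-0.001,-0.028,0,0,0,0.008,-0.001,-0.028,0,0,0,0.008,-0.001,-0.028,0,0,0,0.008,-0.001,-0.028,-0.005,0,0,0.008,-0.001,-0.028,-0.008,0,0,0.008,-0.001,-0.028,-0.01,0,0,0.008,-0.001,-0.028,-0.01,0,0,0.008,-0.001,-0.028,-0.01,0,0,0.008,-0.001,-0.028,-0.01,0,0,0.005,-0.001,-0.025,0,0,0,0,0,0,0,0,0,0,0,0,0,0,0,0])

```text
t: 31.17
eef_pos: [0.4784, -0.1837, 0.1027]
ee_rot: [-3.113, 0.01, 1.501]
force: [0.5, -0.2, 0.3]
width: 0.0262
```

```bash
python3 chk.py wrist
```

```text
[ 0.47835505 -0.18374574  0.1027005 ] [-3.11326494  0.01019223  1.50128415] 0.026188434269970962 31.1667
wrist 0.84 [279. 265.] rack [ 0.035 -0.396] tray [-0.009 -0.054]
wrist 0.73 [328. 272.] rack [ 0.037 -0.367] tray [-0.004 -0.018]
```

Emit:
apply_moves(increments=[0.005,0.0005,0,0,-0.013,0,0.004,0,0,0,-0.008,0,0,0,0,0,0,0,0,0,-0.01,0,0,0,0,0,-0.012,0,0,0,0,0,-0.008,0,0,0,0,0,0,0,0,0,0,0,0,0,0,0])

```text
t: 31.93
eef_pos: [0.492, -0.177, 0.0743]
ee_rot: [3.14, 0.008, 1.511]
force: [-0.5, 0.5, 0.5]
width: 0.0262
```

Emit:
apply_moves(increments=[-0.001,-0.005,0,0,0,-0.006,0,0,-0.01,0,0,0,0,0,-0.015,0,0,0,0,0,-0.012,0,0,0,0,0,-0.006,0,0,0,0,0,0,0,0,0,0,0,0,0,0,0])

```text
t: 32.52
eef_pos: [0.4927, -0.1828, 0.0306]
ee_rot: [3.135, 0.008, 1.505]
force: [1.1, -0.7, -0.1]
width: 0.0262
```

Emit:
apply_moves(increments=[-0.002,0,-0.006,0,0,0,0,0,-0.004,0,0,0,0,0,-0.002,0,0,0,0,0,0,0,0,0])

```text
t: 32.85
eef_pos: [0.4914, -0.183, 0.0188]
ee_rot: [3.133, 0.008, 1.505]
force: [0.0, -0.0, -0.7]
width: 0.0261
```

Emit:
apply_moves(increments=[0,0,0,0,0,0,0,0,0,0,0,0,0,0,0,0,0,0,0,0,0,0,0,0,0,0,0,0,0,0], hand=1)

```text
t: 33.27
eef_pos: [0.4919, -0.1829, 0.0194]
ee_rot: [3.132, 0.008, 1.505]
force: [-0.4, -0.0, -1.0]
width: 0.0111
```

Emit:
apply_moves(increments=[0,0,0.01,0,0,0,0,0,0.02,0,0,0,0,0,0.03,0,0,0,0,0,0.03,0,0,0,0,0,0.015,0,0,0,0,0,0,0,0,0])

```text
t: 33.77
eef_pos: [0.4901, -0.1831, 0.1311]
ee_rot: [3.135, 0.009, 1.505]
force: [0.6, -1.3, -0.3]
width: 0.0109
```

```bash
cat > held.py <<'E'
from h import *
from scipy.optimize import brentq
s=arm.get_state(); print(s['eef_pos'],s['ee_rot'],s['width'])
m=cam('wrist'); im=np.array(optics.grab_frame('wrist')); g=cv2.cvtColor(im,cv2.COLOR_RGB2GRAY).astype(int)
Wt=np.linalg.inv(np.array(m[0]['T_tool_cam']))
p=np.median(g[140:250,320:329],axis=1); print([int(v) for v in p[::3]])
G=np.diff(cv2.GaussianBlur(p.astype(np.float32)[:,None],(0,0),1)[:,0])
for r in np.argsort(-G)[:4]: print('edge row',140+r,G[r],'tip y',round(brentq(lambda e:proj((m[0],Wt),(0,e,.003))[1]-(140+r),-.1,-.03),4))
d=finder.landmark_of('wrist','rod1'); print([(round(x['conf'],2),np.round(x['point'])) for x in d[:3]])
E
python3 held.py
```

```text
[ 0.49007941 -0.18306609  0.13108986] [3.13505785 0.00895387 1.50525777] 0.010947974570146398
[190, 194, 189, 183, 137, 169, 167, 144, 122, 127, 126, 169, 167, 200, 222, 237, 236, 234, 234, 234, 232, 232, 233, 233, 233, 232, 232, 232, 232, 232, 232, 232, 231, 230, 230, 230, 231]
edge row 171 12.351273 tip y -0.0631
edge row 176 11.71077 tip y -0.0609
edge row 152 11.36824 tip y -0.0712
edge row 177 11.2799835 tip y -0.0605
[(0.94, array([323., 299.])), (0.6, array([282., 236.]))]
```

Emit:
apply_moves(increments=[0.0018,0.026,0.006,0,0,-0.006,0.0018,0.026,0.006,0,0,-0.006,0.0018,0.026,0.006,0,0,-0.006,0.0018,0.026,0.006,0,0,-0.006,0.0018,0.026,0.006,0,0,-0.006,0.0018,0.026,0.004,0,0,-0.006,0.0018,0.026,0.003,0,0,-0.006,0.0018,0.026,0,0,0,-0.006,0.0018,0.026,0,0,0,-0.006,0.0018,0.026,0,0,0,-0.006,0.0018,0.026,0,0,0,-0.006,0.0018,0.026,0,0,0,-0.006,0.0018,0.026,0,0,0,-0.006,0.0018,0.026,0,0,0,-0.006,0.0018,0.026,0,0,0,-0.006,0.0018,0.02,0,0,0,0,0,0,0,0,0,0,0,0,0,0,0,0])

```text
t: 35.37
eef_pos: [0.5008, 0.2419, 0.142]
ee_rot: [-3.109, 0.029, 1.403]
force: [-1.0, -0.7, -1.0]
width: 0.011
```

Emit:
apply_moves(increments=[0.004,0.002,0,0.01,-0.015,0.002,0.003,0.001,0,0.006,-0.01,0,0,0,0,0,0,0,0,0,0,0,0,0])

```text
t: 35.7
eef_pos: [0.5069, 0.2422, 0.139]
ee_rot: [-3.13, 0.011, 1.404]
force: [-0.2, 0.4, -0.9]
width: 0.0109
```

Emit:
apply_moves(increments=[0.003,0.003,0,0.006,-0.008,0.002,0,0,-0.008,0,0,0,0,0,-0.012,0,0,0,0,0,-0.008,0,0,0,0,0,0,0,0,0,0,0,0,0,0,0])

```text
t: 36.2
eef_pos: [0.5107, 0.2434, 0.1098]
ee_rot: [-3.139, 0.001, 1.403]
force: [0.1, -0.0, -0.3]
width: 0.0107
```

Emit:
apply_moves(increments=[0,0.002,0,0,0,0.003,0,0,-0.01,0,0,0,0,0,-0.012,0,0,0,0,0,-0.008,0,0,0,0,0,-0.003,0,0,0,0,0,0,0,0,0,0,0,0,0,0,0])

```text
t: 36.78
eef_pos: [0.5113, 0.2463, 0.075]
ee_rot: [-3.14, -0.0, 1.407]
force: [0.6, 0.1, -1.1]
width: 0.0108
```

Emit:
apply_moves(increments=[0,-0.0005,-0.004,0,0,0,0,0,-0.0015,0,0,0,0,0,0,0,0,0])

```text
t: 37.03
eef_pos: [0.5117, 0.2461, 0.0702]
ee_rot: [-3.141, -0.001, 1.407]
force: [-1.6, -0.5, 0.4]
width: 0.0109
```

Emit:
apply_moves(increments=[0,0,0,0,0,0,0,0,0,0,0,0,0,0,0,0,0,0,0,0,0,0,0,0,0,0,0,0,0,0], hand=0.7)

```text
t: 37.45
eef_pos: [0.5126, 0.2467, 0.0712]
ee_rot: [3.141, -0.003, 1.407]
force: [-0.1, -0.6, 0.0]
width: 0.026
```

Emit:
apply_moves(increments=[0,0,0.01,0,0,0,0,0,0.02,0,0,0,0,0,0.03,0,0,0,0,0,0.03,0,0,0,0,0,0.01,0,0,0,0,0,0,0,0,0])

```text
t: 37.95
eef_pos: [0.5114, 0.2453, 0.1775]
ee_rot: [-3.141, -0.0, 1.407]
force: [0.4, 0.3, -0.1]
width: 0.0262
```

```bash
python3 chk.py wrist
```

```text
[0.51144495 0.24527736 0.17745715] [-3.14121438e+00 -8.84568654e-05  1.40730650e+00] 0.02617818034361153 37.95
wrist 0.86 [324. 244.] rack [0.005 0.059] tray [0.002 0.408]
wrist 0.72 [224. 239.] rack [ 0.001 -0.021] tray [-0.011  0.313]
```

Emit:
apply_moves(increments=[-0.001,-0.028,0,0,0,0.006,-0.001,-0.028,0,0,0,0.006,-0.001,-0.028,0,0,0,0.006,-0.001,-0.028,0,0,0,0.006,-0.001,-0.028,0,0,0,0.006,-0.001,-0.028,0,0,0,0.006,-0.001,-0.028,0,0,0,0.006,-0.001,-0.028,0,0,0,0.006,-0.001,-0.028,0,0,0,0.006,-0.001,-0.028,-0.008,0,0,0.006,-0.001,-0.028,-0.01,0,0,0.006,-0.001,-0.028,-0.01,0,0,0.006,-0.001,-0.028,-0.01,0,0,0.006,-0.001,-0.028,-0.01,0,0,0.006,-0.001,-0.028,-0.008,0,0,0.006,-0.001,-0.028,0,0,0,0.004,0,-0.005,0,0,0,0,0,0,0,0,0,0,0,0,0,0,0,0])

```text
t: 39.63
eef_pos: [0.4739, -0.2298, 0.0906]
ee_rot: [-3.1, 0.01, 1.506]
force: [-1.4, 0.1, -0.0]
width: 0.0259
```

```bash
python3 chk.py wrist
```

```text
[ 0.47394749 -0.22979238  0.09064517] [-3.10011031  0.00963875  1.50577816] 0.025880047765116754 39.6333
wrist 0.93 [342. 277.] rack [ 0.037 -0.406] tray [-0.007 -0.054]
```

Emit:
apply_moves(increments=[0.006,0.005,0,0,-0.017,0,0.004,0.003,0,0,-0.012,0,0,0,0,0,0,0,0,0,0,0,0,0])

```text
t: 40.07
eef_pos: [0.4865, -0.217, 0.0918]
ee_rot: [-3.135, 0.007, 1.511]
force: [-0.5, 0.3, -0.2]
width: 0.0262
```

Emit:
apply_moves(increments=[0,-0.0015,0,0,0,-0.006,0,0,-0.012,0,0,0,0,0,-0.018,0,0,0,0,0,-0.018,0,0,0,0,0,-0.01,0,0,0,0,0,-0.003,0,0,0,0,0,0,0,0,0])

```text
t: 40.65
eef_pos: [0.4893, -0.2171, 0.0317]
ee_rot: [3.141, 0.008, 1.508]
force: [0.9, 0.1, 0.6]
width: 0.0261
```

Emit:
apply_moves(increments=[-0.002,-0.0015,-0.007,0,0,0,0,0,-0.005,0,0,0,0,0,-0.001,0,0,0,0,0,0,0,0,0])

```text
t: 40.98
eef_pos: [0.4883, -0.219, 0.0192]
ee_rot: [3.139, 0.008, 1.508]
force: [-0.4, -0.2, 0.6]
width: 0.0264
```

Emit:
apply_moves(increments=[0,0,0,0,0,0,0,0,0,0,0,0,0,0,0,0,0,0,0,0,0,0,0,0,0,0,0,0,0,0], hand=1)

```text
t: 41.4
eef_pos: [0.489, -0.2191, 0.0204]
ee_rot: [3.137, 0.008, 1.508]
force: [-0.2, -0.6, -0.7]
width: 0.0109
```

Emit:
apply_moves(increments=[0,0,0.01,0,0,0,0,0,0.02,0,0,0,0,0,0.03,0,0,0,0,0,0.03,0,0,0,0,0,0.015,0,0,0,0,0,0,0,0,0])

```text
t: 41.9
eef_pos: [0.4888, -0.2192, 0.1326]
ee_rot: [3.137, 0.009, 1.509]
force: [0.3, 0.0, -0.5]
width: 0.0111
```

```bash
python3 held.py
```

```text
[ 0.48878139 -0.21915385  0.13257174] [3.13726262 0.00871223 1.50855696] 0.011111207770621473
[195, 189, 189, 158, 163, 171, 161, 117, 123, 124, 139, 163, 197, 219, 233, 234, 234, 233, 233, 233, 233, 233, 232, 232, 233, 231, 231, 231, 232, 232, 231, 232, 230, 230, 230, 231, 231]
edge row 151 11.736221 tip y -0.0716
edge row 174 11.368164 tip y -0.0618
edge row 173 10.870651 tip y -0.0622
edge row 175 10.176712 tip y -0.0614
[(0.71, array([325., 291.]))]
```

Emit:
apply_moves(increments=[0.0006,0.0265,0.006,0,0,-0.009,0.0006,0.0265,0.006,0,0,-0.009,0.0006,0.0265,0.006,0,0,-0.009,0.0006,0.0265,0.006,0,0,-0.009,0.0006,0.0265,0.004,0,0,-0.009,0.0006,0.0265,0.003,0,0,-0.009,0.0006,0.0265,0,0,0,-0.009,0.0006,0.0265,0,0,0,-0.009,0.0006,0.0265,0,0,0,-0.009,0.0006,0.0265,0,0,0,-0.009,0.0006,0.022,0,0,0,-0.005,0,0,0,0,0,0,0,0,0,0,0,0])

```text
t: 43.08
eef_pos: [0.4808, 0.0787, 0.1457]
ee_rot: [-3.115, 0.017, 1.402]
force: [-0.1, -0.3, -0.9]
width: 0.0111
```

Emit:
apply_moves(increments=[0.002,0.005,0,0.006,-0.013,0.003,0.001,0.003,0,0.004,-0.009,0,0,0,0,0,0,0,0,0,-0.01,0,0,0,0,0,-0.012,0,0,0,0,0,-0.006,0,0,0,0,0,0,0,0,0])

```text
t: 43.67
eef_pos: [0.4825, 0.0836, 0.1146]
ee_rot: [-3.135, 0.004, 1.401]
force: [0.3, -0.5, -0.4]
width: 0.0106
```

Emit:
apply_moves(increments=[0.0025,0.004,0,0,-0.004,0.005,0,0,-0.01,0,0,0,0,0,-0.01,0,0,0,0,0,-0.006,0,0,0,0,0,0,0,0,0,0,0,0,0,0,0])

```text
t: 44.17
eef_pos: [0.4863, 0.0875, 0.0879]
ee_rot: [-3.141, 0.002, 1.405]
force: [0.6, 0.3, -0.2]
width: 0.0109
```

Emit:
apply_moves(increments=[-0.0015,0,-0.008,0,0,0,0,0,-0.006,0,0,0,0,0,-0.003,0,0,0,0,0,-0.001,0,0,0,0,0,0,0,0,0])

```text
t: 44.58
eef_pos: [0.4858, 0.088, 0.0709]
ee_rot: [3.14, 0.002, 1.407]
force: [-1.8, 1.1, 2.9]
width: 0.0114
```

Emit:
apply_moves(increments=[0,0,0,0,0,0,0,0,0,0,0,0,0,0,0,0,0,0,0,0,0,0,0,0,0,0,0,0,0,0], hand=0.7)

```text
t: 45.0
eef_pos: [0.486, 0.0882, 0.0708]
ee_rot: [3.139, 0.001, 1.407]
force: [-0.7, -0.4, -0.6]
width: 0.0263
```

Emit:
apply_moves(increments=[0,0,0.01,0,0,0,0,0,0.02,0,0,0,0,0,0.03,0,0,0,0,0,0.03,0,0,0,0,0,0.03,0,0,0,0,0,0.02,0,0,0,0,0,0,0,0,0])

```text
t: 45.58
eef_pos: [0.4833, 0.0862, 0.2143]
ee_rot: [-3.139, 0.006, 1.407]
force: [0.2, 0.6, -0.2]
width: 0.0264
```

```bash
python3 chk.py wrist top side; python3 - <<'E'
from h import *
a=cv2.imread('pics/chk_wrist.png');t=cv2.imread('pics/chk_side.png');c=cv2.imread('pics/g_wrist.png')
o=np.zeros((600,800,3),np.uint8); o[:300,:640]=a[:300]
o[300:,:400]=cv2.resize(t[165:290,240:407],(400,300)); o[300:,400:]=cv2.resize(t[205:280,350:450],(400,300))
cv2.imwrite('pics/final.png',o)
E
```

```text
[0.48328147 0.08621998 0.21430214] [-3.13865477  0.0064133   1.40681975] 0.026444772279696206 45.5833
wrist 0.91 [416. 231.] rack [ 0.001 -0.019] tray [-0.01   0.345]
wrist 0.72 [326. 228.] rack [-0.002 -0.101] tray [-0.022  0.25 ]
wrist 0.58 [505. 234.] rack [0.003 0.061] tray [0.002 0.439]
side 0.68 [286. 200.] rack [0.009 0.066] tray [0.014 0.479]
side 0.57 [297. 236.] rack [-0.001 -0.105] tray [-0.014  0.302]
side 0.44 [286. 217.] rack [-0.009 -0.015] tray [-0.013  0.396]
```

View pics/final.png

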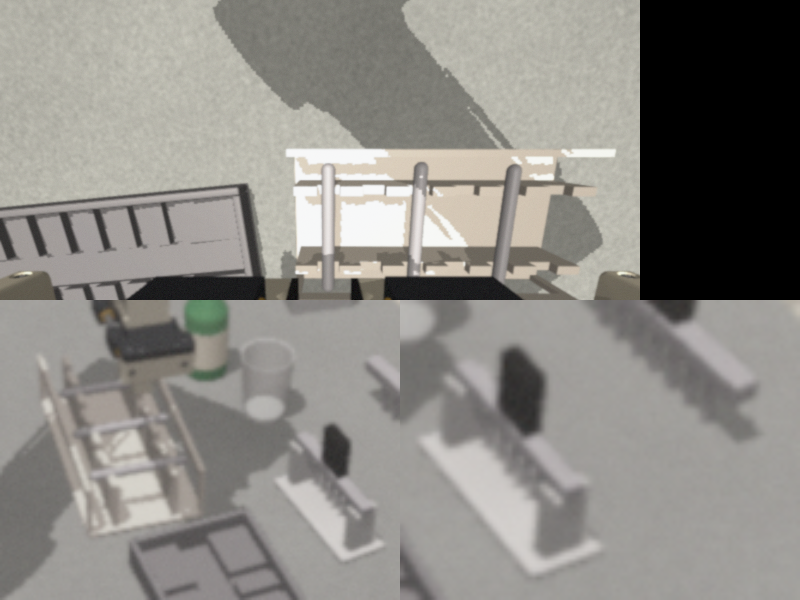

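The last picture shows three rods across both plates in separate notches (columns 328, 420 and 510). It also shows the tray empty and the rake upright between its lips. Handing in.

```bash
python3 -c "
from station import arm
print(arm.job_done())"
```

```text
the job is handed in; nothing more can be done
None
```

I took the rake from its rest and drew it once across the tray. All three rods present dropped into grooves, at tray y of about −54, −18 and +18 mm, with the rake still in hand. I put the rake back on its saddles and moved each rod to its own notch, at rack y of −20, +60 and −100 mm, and handed the job in at about 46 s of robot time. No verdict was reported.

- **Rods:** the last wrist view read the rods at rack (x, y) of (1, −19), (3, 61) and (−2, −101) mm. Each lies across both plates, and the tray is empty.
- **Rake:** the last side view shows it upright between the lips of its rest.
- **Disagreements:** the side camera put the rods up to about 9 mm off along the rack's x, still within the 18 mm allowed. The top camera found no rods or rake there in the final checks, because the arm probably hid them. My early tray and rack fits differed by up to 1 cm, so I placed by later fits that agreed to about 3 mm.
- **Not measured:** I did not check the bottle, beaker and mouse at the end. I kept the arm clear of them throughout.

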